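Load the bottle shaker first-in-first-out and engage its gear

TASK

Take the two oldest bottles, the two at the front of the sloped lane, and stand them upright in the shaker's chamber; load every new bottle that stands on the worktop into the lane behind the one left there, at its upper end, upright. With both bottles in, push the chamber door fully shut onto its catch, and only then shift the lever from the near left leg back to neutral, across the slot and forward, fully home, into the far right leg by the green dot. Leave the beaker, tape roll and marker alone, and do not knock over any bottle of the lane.

Things in the scene. Friction and masses are not known exactly. Their poses are not given: they have to be found in the camera images.
- lane: fixed sloped stock lane, aluminium, orange front stop. Origin on the worktop below the stop's inner face, on the centre line; x runs level up the lane, z up. Slippery floor falls 13 degrees to the stop: 35 mm high at x=0, rising 0.231 m per m of x, 220 mm long, 54 mm wide between rails; rails, front and back stop stand 30 mm above it, 6 mm thick.
- lane_front (a point): point on the lane floor under the centre of the front bottle (x 23, z 40 mm in the lane's frame). Bottles stand square to the floor, 46 mm apart; when the front one is taken those behind slide down by themselves
- lane_load (a point): point on the lane floor 180 mm up from the stop (x 175, z 75 mm in the lane's frame), clear behind three queued bottles: a place to set new ones down; released, they slide down and join the queue
- old_1: oldest bottle, at the front of the lane at the start: amber glass dropper bottle with black rubber bulb, 220 g, heavy base: straight body 46 mm diameter up to 53 mm height, sloping shoulder to 74 mm, black collar 31 mm diameter to 87 mm, bulb 17 mm diameter to 106 mm; origin at the centre of its underside, z up through the bulb. Grip it round the straight body; the shoulder slips
- old_2: second oldest, second in the lane at the start; same kind of bottle as old_1
- old_3: third in the lane at the start; same kind of bottle
- new_1: new bottle standing on the worktop, left of the middle; same kind of bottle (may be absent)
- new_2: new bottle standing on the worktop, left of the middle; same kind of bottle (may be absent)
- new_3: new bottle standing on the worktop, left of the middle; same kind of bottle (may be absent)
- shaker: fixed blue bottle shaker. Origin on the worktop under its chamber's centre; x away from the robot, y left. Chamber 120 x 120 mm inside, rubber floor z=42 mm, open top, clear walls 5 mm thick up to z=104 mm, door at the front (x=-62 mm). On its left the gear case, 120 x 96 mm, centre y=130 mm, steel H gate on top (z=93 mm): dots green far right, yellow far left, red near left, white near right
- chamber_floor (a point): centre of the chamber floor. Two bottles fit one behind the other, 28 mm before and 28 mm behind it in the shaker's x
- door (a joint): chamber door, rad: 0 = shut and seated on its sprung ball catch; grows as it swings out towards the robot, to 1.5. Upright hinge at its left edge. It turns freely and stays where left; over the last 12 mm of its free edge's travel the catch resists with 1 to 3 N, then snaps over and holds it at 0
- door_hinge (a point): point on the door's hinge axis at mid height (door 54 mm high, z = 45 to 99 mm; 110 mm wide, 6 mm thick)
- door_push (a point): face centre of the black push plate (32 mm wide, 36 mm high) on the door's outer side, 83 mm from the hinge axis: push here to shut the door
- lever_knob (a point): centre of the lever's black ball knob, 38 mm diameter, on an 8 mm steel stem. Its place in the shaker's frame: [0, 130, 20] mm + 140 mm * [sin s, cos s sin c, cos s cos c] with s = gear_shift, c = gear_cross
- gear_shift (a joint): fore and aft swing of the lever, rad, -0.24 (near) to 0.24 (far from the robot, +x of the shaker), 0 = neutral slot. Moves with about 0.5 N at the knob and stays where left. It leaves neutral only while gear_cross is within 0.03 of either end
- gear_cross (a joint): sideways swing of the lever, rad, -0.20 (right legs of the H) to 0.20 (left legs, +y of the shaker); changes sides only while gear_shift is within 0.05 of 0. Starts in the near left leg (red dot); the wanted gear is the far right leg (green dot): gear_shift 0.24, gear_cross -0.20
- beaker_100: bystander: glass beaker 53 mm diameter, 68 mm high, to be left alone
- tape_roll: bystander: blue tape roll lying flat, 104 x 115 x 24 mm, to be left alone
- marker: bystander: red and white marker pen, 135 mm long, to be left alone
Mind the look-alikes: they are no part of the job. What is shaped like the new_3 but turquoise is not meant.

How it is judged:
On the way, in this order (a step that is already met when the one before it is completed fails the run):
1. both oldest bottles stand in the shaker's chamber with the door still open (x of old_1 in the frame of shaker between -0.045 and 0.045 m and y of old_1 in the frame of shaker between -0.045 and 0.045 m and z of old_1 in the frame of shaker between 0.036 and 0.05 m and angle between each of old_1, old_2's own z axis and vertical below 0.12 rad and x of old_2 in the frame of shaker between -0.045 and 0.045 m and y of old_2 in the frame of shaker between -0.045 and 0.045 m and z of old_2 in the frame of shaker between 0.036 and 0.05 m and value of joint door above 0.2 rad), for 0.2 s.
2. the door is shut on its catch (value of joint door below 0.03 rad), for 0.2 s.
3. the lever is home in the far right leg (value of joint gear_shift above 0.19 rad and value of joint gear_cross below -0.14 rad), for 0.2 s.
At the end, for the whole second after the job is handed in: old_1, old_2 upright (0.12 rad) on the chamber floor, within 45 mm of its centre in x, y; old_3 within 15 mm of lane_front; present new ones stand in the lane behind it, centres at most 205 mm up the lane; door under 0.03 rad; gear_shift over 0.19, gear_cross under -0.14; bottles at rest (all of step 3 and x of old_1 in the frame of shaker between -0.045 and 0.045 m and y of old_1 in the frame of shaker between -0.045 and 0.045 m and z of old_1 in the frame of shaker between 0.036 and 0.05 m and angle between each of old_1, old_2's own z axis and vertical below 0.12 rad and x of old_2 in the frame of shaker between -0.045 and 0.045 m and y of old_2 in the frame of shaker between -0.045 and 0.045 m and z of old_2 in the frame of shaker between 0.036 and 0.05 m and x of old_3 in the frame of lane between 0.01 and 0.205 m and y of old_3 in the frame of lane between -0.014 and 0.014 m and z of old_3 in the frame of lane between 0.03 and 0.095 m and angle between each of old_3, new_1, new_2, new_3's own z axis and vertical below 0.32 rad and distance between old_3 and lane_front below 0.015 m and x of new_1 in the frame of lane between 0.01 and 0.205 m and y of new_1 in the frame of lane between -0.014 and 0.014 m and z of new_1 in the frame of lane between 0.03 and 0.095 m and linear speed of each of new_1, new_2, new_3, old_1, old_2, old_3 below 0.03 m/s and x of each of new_1, new_2, new_3 in the frame of lane above 0.055 m and x of new_2 in the frame of lane between 0.01 and 0.205 m and y of new_2 in the frame of lane between -0.014 and 0.014 m and z of new_2 in the frame of lane between 0.03 and 0.095 m and x of new_3 in the frame of lane between 0.01 and 0.205 m and y of new_3 in the frame of lane between -0.014 and 0.014 m and z of new_3 in the frame of lane between 0.03 and 0.095 m and value of joint door below 0.03 rad); the robot touches nothing.
It fails at once if the lever is moved forward out of neutral while the door is not shut (value of joint gear_shift above 0.1 rad and value of joint door above 0.06 rad).
It fails at once if a bottle of the old stock is knocked over (angle between any of old_1, old_2, old_3's own z axis and vertical above 0.9 rad).
It fails at once if a bystander is disturbed (moved 30 mm) (distance of any of beaker_100, tape_roll, marker from where it was at the start of the episode above 0.03 m).
Of new_1, new_2, new_3 only 1 to 3 are there at a start; the rules pass over those that are not, and their reading is None.
At some moment in a run one of new_1, new_2, new_3 may be knocked a few centimetres aside while the robot is not near it.
It also fails if it takes over 210 s, if anything falls off the work surface, if the arm or the gripper's body presses on something with over 40 N, if the wrist force passes 120 N, or if a joint passes its speed limit or range.

ROBOT

A 7-joint arm with a two-finger parallel gripper is mounted at the origin on a cart in front of the work surface, level with it; the furniture and walls round the work are solid. World frame = base frame: x ahead of the robot, y to its left, z up, the work surface at z = 0. Lengths are in m, angles in rad, forces in N, time in s.
With the tool pointing down it reaches from about 0.425 to 0.925 m from the base axis. Payload 6.8 kg.
Tool frame: the origin (TCP) lies between the finger pads; the fingertips stand r.tcp_to_tips ahead of it and the grasp point (between the pads) lies 3 mm ahead of it (r.tcp_to_tips is the distance from the TCP to the fingertips, in m); z points along the fingers, y is the line along which they close (so a half turn about z gives the same grasp; the last joint's range is limited). The gripper opens to 85 mm and grips with 20 to 120 N. Pads are 22 mm wide; open, the fingers measure 114 mm over their backs; the gripper's body (76 mm by 85 mm) begins 54 mm behind the grasp point. The pads swing forward as they close: fully open they stand 13 mm farther back than shut.
Start: joints at [-1.314, 0.477, 0.022, 1.555, -0.011, 1.109, -0.083], TCP at [0.241, 0.631, 0.253] pointing down, gripper open.
Joint ranges: [-2.96, 2.96], [-0.34, 2.1], [-1.41, 1.46], [0.24, 2.44], [-1.37, 4.51], [0.17, 1.92], [-2.96, 2.96]. Speed limits (rad/s): [2.39, 2.39, 3.14, 3.14, 3.14, 3.14, 3.14].

INTERFACE

Orientations are given as a rotation vector (axis times angle).
In Python, from bench import r gives the robot as it stands. The module is installed in compiled form; this text tells all that it offers.
- The arm moves only by the tool step_arm, never from a script. Its argument "moves" is a list of rows, each an object of numbers: "rx", "ry", "rz": the turn, a rotation vector about the tool's x, y, z in degrees; "dx", "dy", "dz": the shift along the tool's x, y, z in mm; "gripper": the opening, from -1 (shut) to 1 (fully open). In form: [{"rx": .., "ry": .., "rz": .., "dx": .., "dy": .., "dz": .., "gripper": ..}, ...]. A call has 1 to 20 rows; each row shifts and turns the commanded pose from where the row before left it, along the tool's axes as they then stand; what a row does not reach is not made up. A row lasts 1/8 s, in which the tool goes at most 62.5 mm and 10.7 degrees, less where a joint would pass 70% of its speed; a pose out of reach is approached as far as the arm can. A call is refused whole if a number of a shift passes 62.5 or a number of a turn 10.7, either way. A call with a gripper value outside its range is refused whole. The fingers move at their own pace and stop on an object; "grip_force" is the grip in N (left out, the last holds). Time passes only in rows, so rows that do not move let the fingers close. It gives the time, the measured TCP pose, the force, the opening and the grip force at its end, in the units of the state.
- r.get_obs(): the state, without advancing time (a new reading comes with each control period).
- r.grab_frame(name): name is "side" or "top"; returns the picture (480x640x3 uint8, blue, green, red); there is no depth.
- r.camera_info(name): a dict with "mtx" (3x3 intrinsics, pixels), "rvec" (rotation vector, rad) and "tvec" (3), from world to camera coordinates, as OpenCV has them. Camera axes: x right, y down, z forward; pixel columns grow to the right and rows downward; lengths in m; the calibration is good to about 2 mm. A picture is of the moment at which its call begins. camera_info takes no time and is no camera call.
- r.hand_in(): hands the job in; it is judged then, once.
The state is a dict: "clock": time; "joints": joint angles; "qvel": joint speeds; "tau": joint torques, N m; "tcp_pos": TCP position; "orientation": TCP orientation; "contact_force": force on the tool from outside, world axes, zero at the start; "moment": the same for the moment, N m; "grip_width": finger opening in m; "gripper_force": force on a finger pad.
Only numpy, scipy, OpenCV 4.12 (cv2) and the standard library are available. Lean on these libraries where they do the work, as an engineer would, in place of code of your own. Each camera call takes 0.05 s, during which the arm holds its last target. There are 200 camera calls.

## Working session

There is one attempt and no reset: what is moved stays moved. The work goes in short steps, Python scripts to look and compute and a tool call to move; the robot and the scene stay as the last step left them, time stands still between calls to the robot, and variables do not carry over. Pictures are saved under pics/ and viewed, at most 14 in all, crops included, and the job is handed in when it is done.

Besides the shell and the picture viewer there is one more tool, called after "Request:" as name([rows], argument=value, ...), one row to a line, values as JSON. step_arm: Moves the arm, as the interface text tells. Its arguments: {"type":"object","properties":{"moves":{"type":"array","items":{"type":"object","properties":{"rx":{"type":"number"},"ry":{"type":"number"},"rz":{"type":"number"},"dx":{"type":"number"},"dy":{"type":"number"},"dz":{"type":"number"},"gripper":{"type":"number"}}}},"grip_force":{"type":"number"}},"required":["moves"]}

```bash
mkdir -p pics; cat > h.py <<'E'
import numpy as np, cv2
from bench import r
from scipy.spatial.transform import Rotation as R
def cam(n):
    c=r.camera_info(n); K=np.array(c['mtx'],float); Rm=cv2.Rodrigues(np.array(c['rvec'],float))[0]; t=np.array(c['tvec'],float).ravel()
    return K,Rm,t
def ray(n,u,v):
    K,Rm,t=cam(n); d=Rm.T@np.linalg.solve(K,[u,v,1.]); return -Rm.T@t,d
def onz(n,u,v,z):
    o,d=ray(n,u,v); return o+d*(z-o[2])/d[2]
def tri(u1,v1,u2,v2):
    o,d=ray('top',u1,v1);p,e=ray('side',u2,v2)
    s,q=np.linalg.lstsq(np.c_[d,-e],p-o,rcond=None)[0]
    return (o+s*d+p+q*e)/2, np.linalg.norm(o+s*d-p-q*e)
def proj(n,P):
    K,Rm,t=cam(n); return cv2.projectPoints(np.array(P,float).reshape(-1,3),Rm,t,K,None)[0].reshape(-1,2)
def st():
    o=r.get_obs(); print('t',o['clock'],'p',np.round(o['tcp_pos'],4),'w',round(o['grip_width'],4),'F',np.round(o['contact_force'],1),'gf',o['gripper_force']); print(np.round(R.from_rotvec(o['orientation']).as_matrix(),3).tolist(),np.round(o['joints'],2))
E
python3 - <<'E'
from h import *
st(); print(r.tcp_to_tips)
for n in('top','side'):
    cv2.imwrite(f'pics/{n}0.png',r.grab_frame(n)); o,d=ray(n,320,240); print(n,o,d)
E
```

```text
t 0.0 p [0.2406 0.6301 0.2523] w 0.0853 F [-0.2  0.2 -0.5] gf 0.0
[[-0.934, 0.357, -0.001], [0.357, 0.934, -0.002], [-0.0, -0.002, -1.0]] [-1.31  0.48  0.02  1.56 -0.01  1.11 -0.08]
0.022
top [0.32820107 0.25448894 1.16673227] [ 0.13738965 -0.01773519 -0.99040345]
side [0.26076973 1.24811325 1.09157105] [ 0.14424115 -0.70177764 -0.69786695]
```

View pics/top0.png

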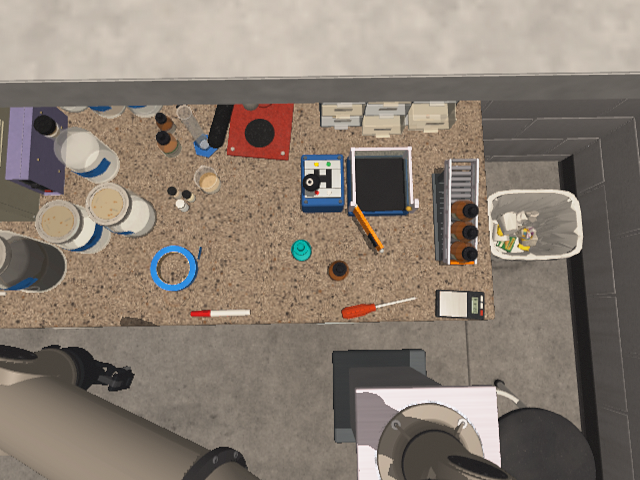

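View pics/side0.png

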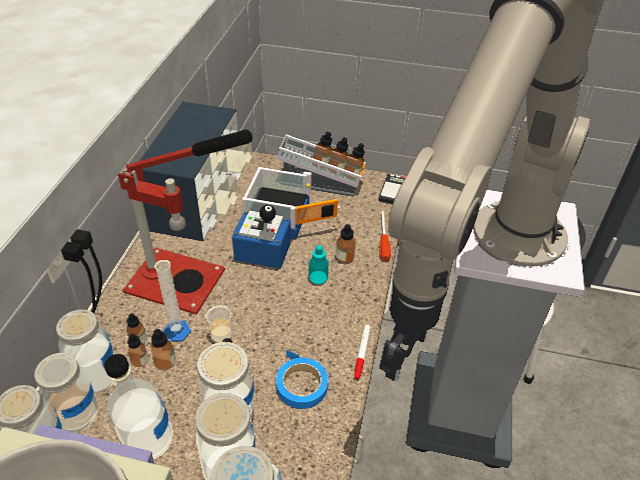

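```bash
python3 - <<'E'
from h import *
a=cv2.imread('pics/top0.png');b=cv2.imread('pics/side0.png')
cv2.imwrite('pics/c1.png',np.vstack([cv2.resize(a[140:290,290:490],(800,600),interpolation=cv2.INTER_CUBIC)]))
cv2.imwrite('pics/c2.png',cv2.resize(b[120:285,225:445],(800,600),interpolation=cv2.INTER_CUBIC))
l=cv2.resize(a[100:220,140:240],(400,480));s=cv2.resize(b[300:400,100:200],(400,480))
cv2.imwrite('pics/c3.png',np.hstack([l,s]))
for u,v in [(338,270),(301,250),(163,120),(167,142),(187,195),(172,192),(470,253)]: print(u,v,onz('top',u,v,.1))
E
```

```text
338 270 [0.41090219 0.19823308 0.1       ]
301 250 [0.4552312  0.27655313 0.1       ]
163 120 [0.7513435 0.5790102 0.1      ]
167 142 [0.70042316 0.56896273 0.1       ]
187 195 [0.57997201 0.52276679 0.1       ]
172 192 [0.58719555 0.55548037 0.1       ]
470 253 [ 0.44245398 -0.08614418  0.1       ]
```

View pics/c1.png

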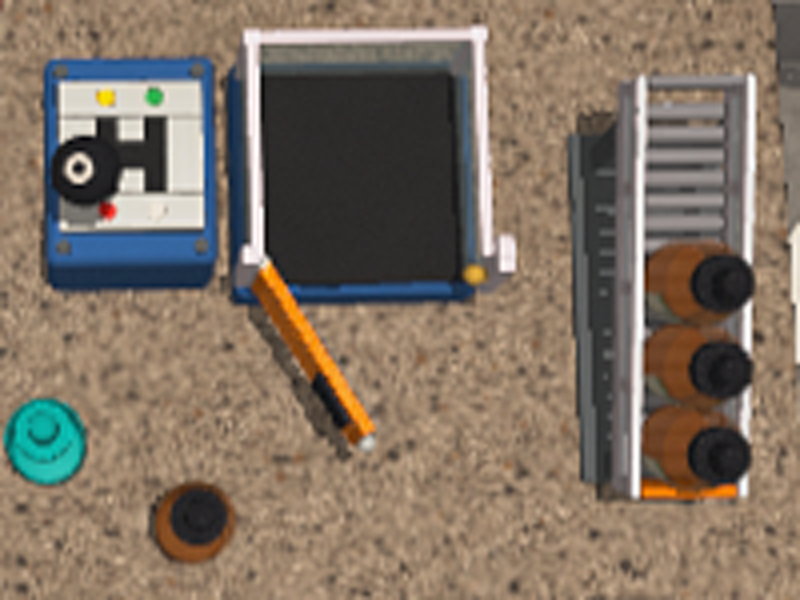

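View pics/c2.png

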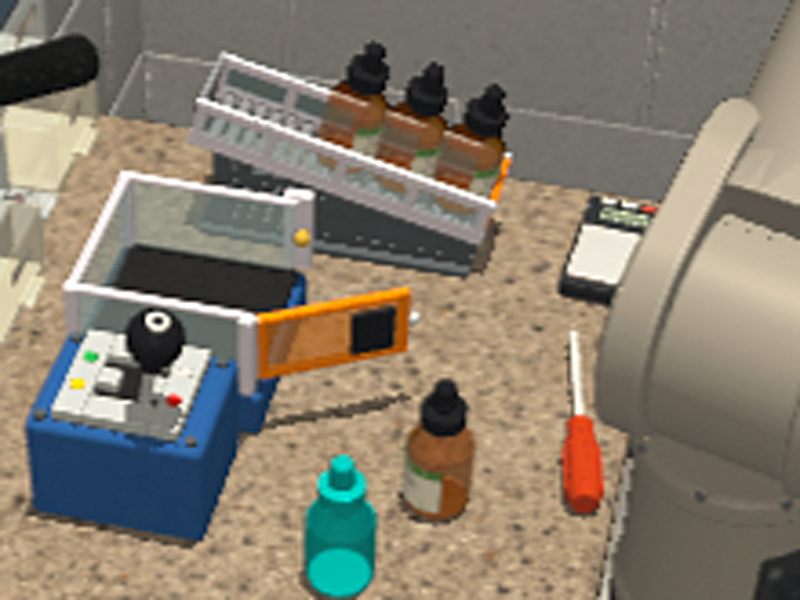

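View pics/c3.png

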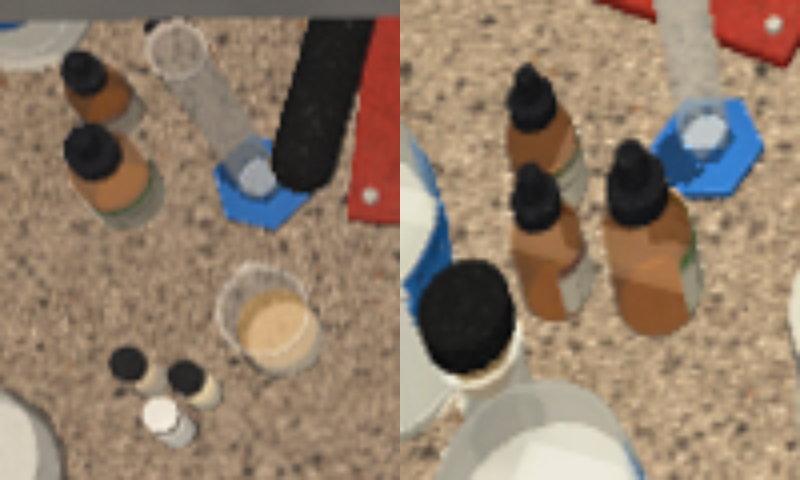

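```bash
python3 - <<'E'
from h import *
for n,(u,v) in {'A':(131.75,315),'B':(133.7,335.5),'C':(158,330.5)}.items():
    for m,(p,q) in {'1':(159.5,114.5),'2':(161.2,134)}.items(): print(n,m,*tri(p,q,u,v))
# bases: bottom edge on table
for u,v in [(138.5,366),(164,369)]: print(onz('side',u,v,0))
for u,v in [(337,272),]: print(onz('top',u,v,.106))
# new_1 bulb tip: side crop (445,383)-> , top crop (198,512)
print(tri(290+198/4,140+512/4,225+445*.275,120+385*.275))
# body widths projected
for P in [(.70,.55),(.411,.198)]:
    p=proj('side',[[*P,0],[*P,.106]]);print(P,p)
K,Rm,t=cam('side');print(K[0,0])
# shaker: wall rim corners z=.104 ; lane
for n,u,v,z in [('BL wall',253,37,.104),('BR wall',480,33,.104),('FLpost',254,256,.104),('FRpost',487,248,.104),('floorBL',265,74,.042),('floorBR',455,74,.042),('floorFR',458,285,.042),('floorFL',268,285,.042),('doorfree',362,432,.099),('doorhinge',262,268,.099),('knobtop',78,168,.174),('laneFrontL',640,494,.068),('laneFrontR',745,494,.068),('laneBackL',643,78,.116),('laneBackR',750,78,.116),('gateTL',62,84,.093),('gateBR',200,228,.093)]:
    print(n,np.round(onz('top',290+u/4,140+v/4,z),4))
E
```

```text
A 1 [0.75972589 0.57920302 0.13098567] 0.01514767893338005
A 2 [0.7375747  0.58041454 0.1298848 ] 0.05607147642489677
B 1 [0.76875143 0.59165495 0.08409427] 0.0037405806083057125
B 2 [0.74632214 0.59262523 0.08164694] 0.03900731855032131
C 1 [0.73745415 0.58070648 0.10870863] 0.043092768908836024
C 2 [0.71727301 0.58121324 0.1027529 ] 0.0013882911145466554
[0.765642   0.60646608 0.        ]
[0.71192836 0.60051481 0.        ]
[0.40622948 0.20077377 0.106     ]
(array([0.41402585, 0.19521165, 0.10586244]), np.float64(0.0012312981344060902))
(0.7, 0.55) [[178.89779353 350.46884277]
 [171.89832712 318.88145087]]
(0.411, 0.198) [[345.75669647 258.5751332 ]
 [348.16418736 226.79981777]]
623.1023312829727
BL wall [0.6759 0.1584 0.104 ]
BR wall [0.6762 0.0333 0.104 ]
FLpost [0.5531 0.1614 0.104 ]
FRpost [0.5554 0.0349 0.104 ]
floorBL [0.6738 0.1465 0.042 ]
floorBR [0.6721 0.036  0.042 ]
floorFR [0.5473 0.0396 0.042 ]
floorFL [0.5492 0.1484 0.042 ]
doorfree [0.4567 0.1056 0.099 ]
doorhinge [0.5474 0.1568 0.099 ]
knobtop [0.5854 0.2558 0.174 ]
laneFrontL [ 0.4234 -0.0508  0.068 ]
laneFrontR [ 0.4224 -0.1087  0.068 ]
laneBackL [ 0.6455 -0.0517  0.116 ]
laneBackR [ 0.6446 -0.1099  0.116 ]
gateTL [0.6543 0.2639 0.093 ]
gateBR [0.5716 0.1896 0.093 ]
```

```bash
python3 - <<'E'
from h import *
b=cv2.imread('pics/side0.png');a=cv2.imread('pics/top0.png')
out=[]
o,_=ray('side',0,0)
ot,_=ray('top',0,0)
for (x,y) in [(.412,.196),(.714,.583)]:
    row=[]
    for n,im,oo in (('side',b,o),('top',a,ot)):
        p=proj(n,[[x,y,.05]])[0]; u,v=p.astype(int)
        c=cv2.resize(im[v-30:v+30,u-30:u+30],(400,300) if 0 else (300,300),interpolation=cv2.INTER_CUBIC)
        for rad,zs in ((.023,(0,.053)),(.0155,(.074,.087)),(.0085,(.106,))):
            for z in zs:
                th=np.linspace(0,2*np.pi,40)
                q=proj(n,np.c_[x+rad*np.cos(th),y+rad*np.sin(th),0*th+z])
                q=((q-[u-30,v-30]+.5)*5-.5).astype(np.int32)
                cv2.polylines(c,[q],True,(0,255,255),1)
        row.append(c)
    out.append(np.hstack(row))
cv2.imwrite('pics/cmp.png',np.vstack(out)[:600])
E
```

```text
(no output)
```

View pics/cmp.png

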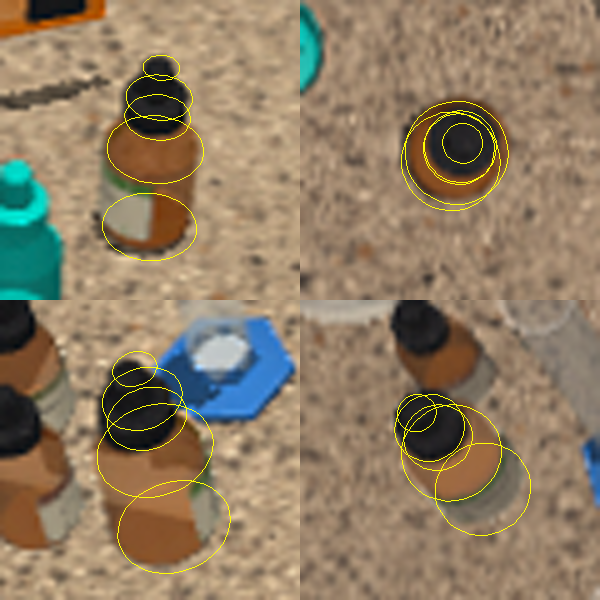

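```bash
cat >> h.py <<'E'
def plan(p,Rt=None,maxs=50,maxr=10):
    """print shift (tool axes, mm) and turn (tool rotvec, deg) to reach p with orientation Rt, with row count"""
    o=r.get_obs(); R0=R.from_rotvec(o['orientation']); Rt=R0 if Rt is None else Rt
    rv=np.degrees((R0.inv()*Rt).as_rotvec()); d=(np.array(p)-o['tcp_pos'])*1000
    print('turn',np.round(rv,1),'rows',np.linalg.norm(rv)/maxr,'| shift in old axes',np.round(R0.inv().apply(d),1),'| in new axes',np.round(Rt.inv().apply(d),1),'rows',np.linalg.norm(d)/maxs)
def ori(tilt,yaw=0): # tool x fwd, z down; tilt>0 leans tool top towards robot
    a=np.radians(tilt); z=np.array([np.sin(a),0,-np.cos(a)]); y=np.array([0,-1.,0]); return R.from_euler('z',yaw,degrees=True)*R.from_matrix(np.c_[np.cross(y,z),y,z])
E
python3 - <<'E'
from h import *
T=lambda c:(290+c[0]/4,140+c[1]/4); S=lambda c:(225+c[0]*.275,120+c[1]*.275)
for n,t,s in [('knob',(84,170),(155,341)),('b1',(728,457),(492,92)),('b2',(730,370),(433,70)),('b3',(734,284),(375,48)),('doorball',(367,443),(413,317)),('green',(155,97),(91,356)),('red',(108,211),(173,400)),('yellow',(106,97),(78,383)),('catchorange',(474,274),(301,238))]:
    print(n,*tri(*T(t),*S(s)))
plan([.45,.3,.25],ori(0)); plan([.437,-.08,.2],ori(13))
E
```

```text
knob [0.58846398 0.25263189 0.15451542] 0.0017324099513051977
b1 [ 0.43503463 -0.0768374   0.14163424] 0.0005920422913013629
b2 [ 0.47869494 -0.07706592  0.15268399] 0.0006507282105759912
b3 [ 0.52168201 -0.07848656  0.16300534] 0.0004087895934024884
doorball [0.45315202 0.09956104 0.07375868] 0.0009257582640142338
green [0.64543184 0.2126255  0.09367522] 0.0007356813387997705
red [0.58160965 0.23982289 0.09390737] 0.0002065215616645999
yellow [0.6456818  0.23970514 0.09395831] 0.0009413232118492649
catchorange [0.5469624  0.03654748 0.07388108] 0.00045137037056416473
turn [-0.000e+00  1.000e-01  1.591e+02] rows 15.910086883785706 | shift in old axes [-313.4 -233.7    2.8] | in new axes [209.4 330.1   2.4] rows 7.818330090717831
turn [-18.    3.5 158.2] rows 15.9247476403653 | shift in old axes [-436.8 -593.3   53.5] | in new axes [179.5 710.1  95.3] rows 14.772518446884304
```

Request:
step_arm([
  {"dx": -39, "dy": -29},
  {"dx": -39, "dy": -29},
  {"dx": -39, "dy": -29},
  {"dx": -39, "dy": -29},
  {"dx": -39, "dy": -29},
  {"dx": -39, "dy": -29},
  {"dx": -39, "dy": -29},
  {"dx": -39, "dy": -29},
  {"rz": 10.6},
  {"rz": 10.6},
  {"rz": 10.6},
  {"rz": 10.6},
  {"rz": 10.6},
  {"rz": 10.6},
  {"rz": 10.6},
  {"rz": 10.6},
  {"rz": 10.6},
  {"rz": 10.6},
  {"rz": 10.6},
  {"rz": 10.6},
], grip_force=60)

```text
invalid input at $.moves[0]: expected keys rx, ry, rz, dx, dy, dz, gripper
```

```bash
python3 - <<'E'
from h import *
st(); plan([.444,-.077,.22],ori(0)); plan([.444,-.077,.0955],ori(13,-1))
E
```

```text
t 0.1 p [0.2406 0.6301 0.2524] w 0.0851 F [ 0.2 -0.4 -0.2] gf 0.0
[[-0.934, 0.357, -0.0], [0.357, 0.934, -0.002], [-0.0, -0.002, -1.0]] [-1.31  0.48  0.02  1.56 -0.01  1.11 -0.08]
turn [-0.000e+00  1.000e-01  1.591e+02] rows 15.910086883785706 | shift in old axes [-442.2 -588.    33.4] | in new axes [203.4 707.1  32.4] rows 14.72979945445311
turn [-18.2   3.3 159.2] rows 16.024083601260784 | shift in old axes [-442.2 -587.8  157.9] | in new axes [174.9 703.5 201.4] rows 15.046509195223631
```

Request:
step_arm([
  {"rx": 0, "ry": 0, "rz": 0, "dx": -39, "dy": -29, "dz": 0, "gripper": 1},
  {"rx": 0, "ry": 0, "rz": 0, "dx": -39, "dy": -29, "dz": 0, "gripper": 1},
  {"rx": 0, "ry": 0, "rz": 0, "dx": -39, "dy": -29, "dz": 0, "gripper": 1},
  {"rx": 0, "ry": 0, "rz": 0, "dx": -39, "dy": -29, "dz": 0, "gripper": 1},
  {"rx": 0, "ry": 0, "rz": 0, "dx": -39, "dy": -29, "dz": 0, "gripper": 1},
  {"rx": 0, "ry": 0, "rz": 0, "dx": -39, "dy": -29, "dz": 0, "gripper": 1},
  {"rx": 0, "ry": 0, "rz": 0, "dx": -39, "dy": -29, "dz": 0, "gripper": 1},
  {"rx": 0, "ry": 0, "rz": 0, "dx": -39, "dy": -29, "dz": 0, "gripper": 1},
  {"rx": 0, "ry": 0, "rz": 10.6, "dx": 0, "dy": 0, "dz": 0, "gripper": 1},
  {"rx": 0, "ry": 0, "rz": 10.6, "dx": 0, "dy": 0, "dz": 0, "gripper": 1},
  {"rx": 0, "ry": 0, "rz": 10.6, "dx": 0, "dy": 0, "dz": 0, "gripper": 1},
  {"rx": 0, "ry": 0, "rz": 10.6, "dx": 0, "dy": 0, "dz": 0, "gripper": 1},
  {"rx": 0, "ry": 0, "rz": 10.6, "dx": 0, "dy": 0, "dz": 0, "gripper": 1},
  {"rx": 0, "ry": 0, "rz": 10.6, "dx": 0, "dy": 0, "dz": 0, "gripper": 1},
  {"rx": 0, "ry": 0, "rz": 10.6, "dx": 0, "dy": 0, "dz": 0, "gripper": 1},
  {"rx": 0, "ry": 0, "rz": 10.6, "dx": 0, "dy": 0, "dz": 0, "gripper": 1},
  {"rx": 0, "ry": 0, "rz": 10.6, "dx": 0, "dy": 0, "dz": 0, "gripper": 1},
  {"rx": 0, "ry": 0, "rz": 10.6, "dx": 0, "dy": 0, "dz": 0, "gripper": 1},
  {"rx": 0, "ry": 0, "rz": 10.6, "dx": 0, "dy": 0, "dz": 0, "gripper": 1},
  {"rx": 0, "ry": 0, "rz": 10.6, "dx": 0, "dy": 0, "dz": 0, "gripper": 1},
], grip_force=60)

```text
clock: 2.6
tcp_pos: [0.4492, 0.3024, 0.253]
orientation: [3.023, 0.854, -0.001]
contact_force: [-0.6, 0.3, 0.0]
grip_width: 0.0853
gripper_force: 0.0
```

```bash
python3 - <<'E'
from h import *
st(); plan([.444,-.077,.22],ori(0)); plan([.444,-.077,.0955],ori(13,-1))
E
```

```text
t 2.6 p [0.4492 0.3024 0.253 ] w 0.0853 F [-0.6  0.3  0. ] gf 0.0
[[0.852, 0.523, -0.001], [0.523, -0.852, -0.0], [-0.001, 0.0, -1.0]] [-1.14  0.28  0.53  1.9  -0.16  1.   -1.56]
turn [ 0.   0.  31.6] rows 3.1552784328010857 | shift in old axes [-202.9  320.6   33.1] | in new axes [ -5.2 379.4  33. ] rows 7.617371441254844
turn [-3.7 12.7 32.4] rows 3.5002084651800027 | shift in old axes [-202.9  320.6  157.6] | in new axes [-34.  379.4 153.7] rows 8.216252168775036
```

Request:
step_arm([
  {"rx": 0, "ry": 0, "rz": 10.6, "dx": 0, "dy": 0, "dz": 0, "gripper": 1},
  {"rx": 0, "ry": 0, "rz": 10.6, "dx": 0, "dy": 0, "dz": 0, "gripper": 1},
  {"rx": 0, "ry": 0, "rz": 10.6, "dx": 0, "dy": 0, "dz": 0, "gripper": 1},
  {"rx": 0, "ry": 0, "rz": 0, "dx": 0, "dy": 47, "dz": 0, "gripper": 1},
  {"rx": 0, "ry": 0, "rz": 0, "dx": 0, "dy": 47, "dz": 0, "gripper": 1},
  {"rx": 0, "ry": 0, "rz": 0, "dx": 0, "dy": 47, "dz": 0, "gripper": 1},
  {"rx": 0, "ry": 0, "rz": 0, "dx": 0, "dy": 47, "dz": 0, "gripper": 1},
  {"rx": 0, "ry": 0, "rz": 0, "dx": 0, "dy": 47, "dz": 0, "gripper": 1},
  {"rx": 0, "ry": 0, "rz": 0, "dx": 0, "dy": 47, "dz": 0, "gripper": 1},
  {"rx": 0, "ry": 0, "rz": 0, "dx": 0, "dy": 47, "dz": 0, "gripper": 1},
  {"rx": 0, "ry": 0, "rz": 0, "dx": 0, "dy": 47, "dz": 0, "gripper": 1},
  {"rx": 0, "ry": 6.5, "rz": 0, "dx": 0, "dy": 0, "dz": 0, "gripper": 1},
  {"rx": 0, "ry": 6.5, "rz": 0, "dx": 0, "dy": 0, "dz": 0, "gripper": 1},
])

```text
clock: 4.22
tcp_pos: [0.4501, -0.0745, 0.253]
orientation: [3.12, -0.001, 0.36]
contact_force: [-0.5, -0.6, -0.1]
grip_width: 0.0856
gripper_force: 0.0
```

```bash
python3 - <<'E'
from h import *
st(); plan([.444,-.077,.0955],ori(13,-1))
E
```

```text
t 4.225 p [ 0.4501 -0.0745  0.253 ] w 0.0856 F [-0.5 -0.6 -0.1] gf 0.0
[[0.974, -0.001, 0.228], [-0.001, -1.0, -0.001], [0.228, 0.0, -0.974]] [-0.84 -0.07  0.86  2.24  0.07  0.72 -1.59]
turn [-0.2 -0.2  0.9] rows 0.09666998699280052 | shift in old axes [-41.8   2.4 152. ] | in new axes [-41.3   2.6 152.1] rows 3.1532103421999107
```

Request:
step_arm([
  {"rx": 0, "ry": 0, "rz": 0.9, "dx": -21, "dy": 2, "dz": 0, "gripper": 1},
  {"rx": 0, "ry": 0, "rz": 0, "dx": -21, "dy": 0, "dz": 20, "gripper": 1},
  {"rx": 0, "ry": 0, "rz": 0, "dx": 0, "dy": 0, "dz": 20, "gripper": 1},
  {"rx": 0, "ry": 0, "rz": 0, "dx": 0, "dy": 0, "dz": 20, "gripper": 1},
  {"rx": 0, "ry": 0, "rz": 0, "dx": 0, "dy": 0, "dz": 20, "gripper": 1},
  {"rx": 0, "ry": 0, "rz": 0, "dx": 0, "dy": 0, "dz": 20, "gripper": 1},
  {"rx": 0, "ry": 0, "rz": 0, "dx": 0, "dy": 0, "dz": 10, "gripper": 1},
  {"rx": 0, "ry": 0, "rz": 0, "dx": 0, "dy": 0, "dz": 0, "gripper": 1},
])

```text
clock: 5.22
tcp_pos: [0.4333, -0.0754, 0.136]
orientation: [-3.12, 0.023, -0.352]
contact_force: [-0.9, 0.7, 0.2]
grip_width: 0.0855
gripper_force: 0.0
```

```bash
python3 - <<'E'
from h import *
st(); plan([.444,-.077,.0955],ori(13,-1))
a=r.grab_frame('side')[100:280,220:460]; b=r.grab_frame('top')[130:290,400:500]
cv2.imwrite('pics/g1.png',np.hstack([cv2.resize(a,(480,480*3//4),interpolation=3)[:360],cv2.resize(b,(225,360),interpolation=3)]))
E
```

```text
t 5.225 p [ 0.4333 -0.0754  0.136 ] w 0.0855 F [-0.9  0.7  0.2] gf 0.0
[[0.975, -0.014, 0.223], [-0.015, -1.0, -0.0], [0.223, -0.003, -0.975]] [-0.67  0.23  0.81  2.39 -0.49  0.41 -1.05]
turn [-0.2  0.1  0.1] rows 0.02739249340360666 | shift in old axes [ 1.4  1.5 41.8] | in new axes [ 1.3  1.4 41.8] rows 0.8377084425539927
```

View pics/g1.png

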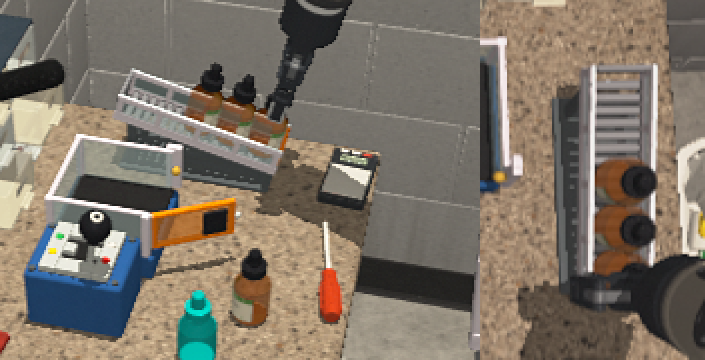

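Request:
step_arm([
  {"rx": 0, "ry": 0, "rz": 0, "dx": 0.5, "dy": 0.5, "dz": 10, "gripper": 1},
  {"rx": 0, "ry": 0, "rz": 0, "dx": 0.5, "dy": 0.5, "dz": 10, "gripper": 1},
  {"rx": 0, "ry": 0, "rz": 0, "dx": 0.4, "dy": 0.5, "dz": 10, "gripper": 1},
  {"rx": 0, "ry": 0, "rz": 0, "dx": 0, "dy": 0, "dz": 5, "gripper": 1},
  {"rx": 0, "ry": 0, "rz": 0, "dx": 0, "dy": 0, "dz": 4, "gripper": 1},
  {"rx": 0, "ry": 0, "rz": 0, "dx": 0, "dy": 0, "dz": 0, "gripper": 1},
])

```text
clock: 6.08
tcp_pos: [0.4441, -0.0766, 0.0991]
orientation: [-3.119, 0.022, -0.356]
contact_force: [0.4, -0.6, 0.6]
grip_width: 0.0853
gripper_force: 0.0
```

```bash
python3 - <<'E'
from h import *
st(); plan([.444,-.077,.0955],ori(13,-1))
E
```

```text
t 6.075 p [ 0.4441 -0.0766  0.0991] w 0.0853 F [ 0.4 -0.6  0.6] gf 0.0
[[0.974, -0.014, 0.225], [-0.014, -1.0, 0.001], [0.225, -0.004, -0.974]] [-0.49  0.32  0.62  2.39 -0.68  0.33 -0.87]
turn [-0.3 -0.   0.2] rows 0.030546879223665495 | shift in old axes [-0.9  0.4  3.5] | in new axes [-0.9  0.4  3.5] rows 0.07207808546000952
```

Request:
step_arm([
  {"rx": 0, "ry": 0, "rz": 0, "dx": -0.8, "dy": 0, "dz": 3, "gripper": 1},
  {"rx": 0, "ry": 0, "rz": 0, "dx": 0, "dy": 0, "dz": 0, "gripper": 0.3},
  {"rx": 0, "ry": 0, "rz": 0, "dx": 0, "dy": 0, "dz": 0, "gripper": -1},
  {"rx": 0, "ry": 0, "rz": 0, "dx": 0, "dy": 0, "dz": 0, "gripper": -1},
  {"rx": 0, "ry": 0, "rz": 0, "dx": 0, "dy": 0, "dz": 0, "gripper": -1},
  {"rx": 0, "ry": 0, "rz": 0, "dx": 0, "dy": 0, "dz": 0, "gripper": -1},
  {"rx": 0, "ry": 0, "rz": 0, "dx": 0, "dy": 0, "dz": 0, "gripper": -1},
], grip_force=60)

```text
clock: 6.95
tcp_pos: [0.4443, -0.0769, 0.0964]
orientation: [-3.119, 0.023, -0.357]
contact_force: [-3.1, 0.4, 10.1]
grip_width: 0.0429
gripper_force: 59.3
```

Request:
step_arm([
  {"rx": 0, "ry": 0, "rz": 0, "dx": 0, "dy": 0, "dz": -2, "gripper": -1},
  {"rx": 0, "ry": 0, "rz": 0, "dx": 0, "dy": 0, "dz": 0, "gripper": -1},
])

```text
clock: 7.2
tcp_pos: [0.4437, -0.0767, 0.098]
orientation: [-3.119, 0.022, -0.356]
contact_force: [0.5, -0.3, -0.7]
grip_width: 0.043
gripper_force: 61.6
```

```bash
python3 - <<'E'
from h import *
st()
a=r.grab_frame('side')[130:220,300:400]; cv2.imwrite('pics/g2.png',cv2.resize(a,(660,594),interpolation=3))
E
```

```text
t 7.2 p [ 0.4437 -0.0767  0.098 ] w 0.043 F [ 0.5 -0.3 -0.7] gf 61.588234710507095
[[0.974, -0.014, 0.225], [-0.014, -1.0, 0.0], [0.225, -0.003, -0.974]] [-0.48  0.32  0.61  2.39 -0.69  0.32 -0.87]
```

View pics/g2.png

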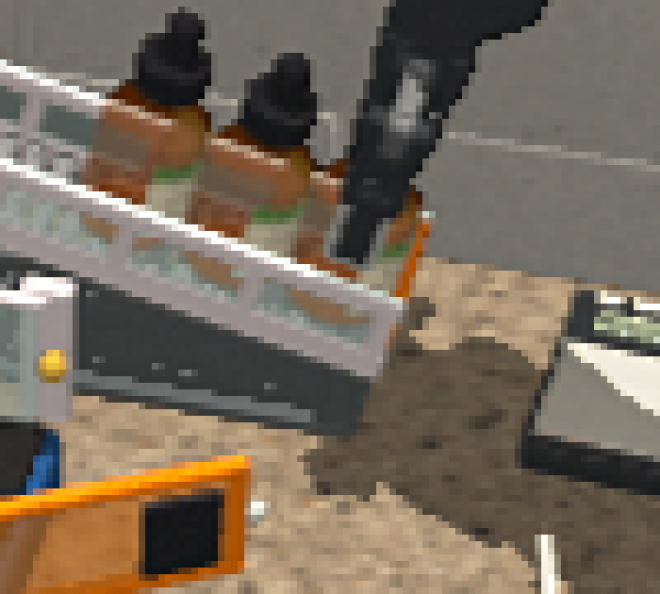

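Request:
step_arm([
  {"rx": 0, "ry": 0, "rz": 0, "dx": 0, "dy": 0, "dz": -5, "gripper": -1},
  {"rx": 0, "ry": 0, "rz": 0, "dx": 0, "dy": 0, "dz": -8, "gripper": -1},
  {"rx": 0, "ry": 0, "rz": 0, "dx": 0, "dy": 0, "dz": -8, "gripper": -1},
  {"rx": 0, "ry": 0, "rz": 0, "dx": 0, "dy": 0, "dz": -8, "gripper": -1},
  {"rx": 0, "ry": 0, "rz": 0, "dx": 0, "dy": 0, "dz": -8, "gripper": -1},
  {"rx": 0, "ry": 0, "rz": 0, "dx": 0, "dy": 0, "dz": 0, "gripper": -1},
])

```text
clock: 8.0
tcp_pos: [0.4344, -0.0763, 0.1339]
orientation: [-3.119, 0.021, -0.354]
contact_force: [-2.0, -0.2, -2.0]
grip_width: 0.0425
gripper_force: 61.8
```

```bash
python3 - <<'E'
from h import *
st()
E
```

```text
t 8.0 p [ 0.4344 -0.0763  0.1339] w 0.0425 F [-2.  -0.2 -2. ] gf 61.766516072675586
[[0.974, -0.013, 0.224], [-0.014, -1.0, 0.001], [0.224, -0.004, -0.975]] [-0.66  0.24  0.8   2.39 -0.51  0.41 -1.02]
```

Request:
step_arm([
  {"rx": 0, "ry": 0, "rz": 0, "dx": -4, "dy": 0, "dz": -5, "gripper": -1},
  {"rx": 0, "ry": 0, "rz": 0, "dx": -4, "dy": 0, "dz": -5, "gripper": -1},
  {"rx": 0, "ry": 0, "rz": 0, "dx": -4, "dy": 0, "dz": -8, "gripper": -1},
  {"rx": 0, "ry": 0, "rz": 0, "dx": -4, "dy": 0, "dz": -8, "gripper": -1},
  {"rx": 0, "ry": 0, "rz": 0, "dx": -3, "dy": 0, "dz": -8, "gripper": -1},
  {"rx": 0, "ry": 0, "rz": 0, "dx": -3, "dy": 0, "dz": -8, "gripper": -1},
  {"rx": 0, "ry": 0, "rz": 0, "dx": -3, "dy": 0, "dz": -10, "gripper": -1},
  {"rx": 0, "ry": 0, "rz": 0, "dx": 0, "dy": 0, "dz": -15, "gripper": -1},
  {"rx": 0, "ry": 0, "rz": 0, "dx": 0, "dy": 0, "dz": -20, "gripper": -1},
  {"rx": 0, "ry": 0, "rz": 0, "dx": 0, "dy": 0, "dz": -20, "gripper": -1},
  {"rx": 0, "ry": 0, "rz": 0, "dx": 0, "dy": 0, "dz": 0, "gripper": -1},
])

```text
clock: 9.38
tcp_pos: [0.3872, -0.0764, 0.2333]
orientation: [-3.116, 0.023, -0.36]
contact_force: [1.1, -0.2, -2.5]
grip_width: 0.0429
gripper_force: 61.8
```

```bash
python3 - <<'E'
from h import *
st(); plan([.6415,.096,.24],ori(0)); plan([.6415,.096,.042+.058],ori(0))
a=r.grab_frame('side')[60:285,200:445]; cv2.imwrite('pics/g3.png',cv2.resize(a,(653,600),interpolation=3))
E
```

```text
t 9.375 p [ 0.3872 -0.0764  0.2333] w 0.0429 F [ 1.1 -0.2 -2.5] gf 61.7526922468096
[[0.974, -0.014, 0.228], [-0.015, -1.0, 0.003], [0.228, -0.006, -0.974]] [-0.88 -0.24  0.83  2.38  0.29  0.72 -1.82]
turn [ -0.3 -13.2  -0.8] rows 1.319999882786606 | shift in old axes [ 246.5 -175.9   51.9] | in new axes [ 254.3 -172.4   -6.7] rows 6.145314008606489
turn [ -0.3 -13.2  -0.8] rows 1.319999882786606 | shift in old axes [ 214.6 -175.   188.2] | in new axes [ 254.3 -172.4  133.3] rows 6.6974182821972015
```

View pics/g3.png

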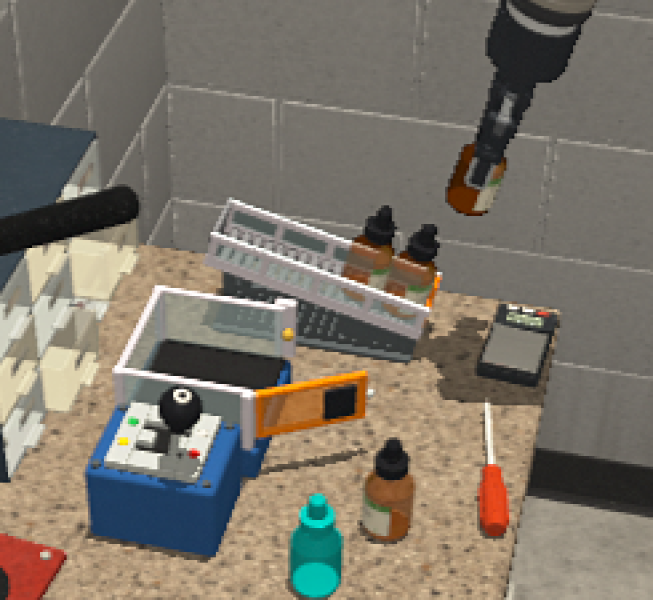

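Request:
step_arm([
  {"rx": 0, "ry": -6.6, "rz": -0.4, "dx": 0, "dy": 0, "dz": 0, "gripper": -1},
  {"rx": 0, "ry": -6.6, "rz": -0.4, "dx": 0, "dy": 0, "dz": 0, "gripper": -1},
  {"rx": 0, "ry": 0, "rz": 0, "dx": 36.3, "dy": -24.6, "dz": -1, "gripper": -1},
  {"rx": 0, "ry": 0, "rz": 0, "dx": 36.3, "dy": -24.6, "dz": -1, "gripper": -1},
  {"rx": 0, "ry": 0, "rz": 0, "dx": 36.3, "dy": -24.6, "dz": -1, "gripper": -1},
  {"rx": 0, "ry": 0, "rz": 0, "dx": 36.3, "dy": -24.6, "dz": -1, "gripper": -1},
  {"rx": 0, "ry": 0, "rz": 0, "dx": 36.3, "dy": -24.6, "dz": -1, "gripper": -1},
  {"rx": 0, "ry": 0, "rz": 0, "dx": 36.3, "dy": -24.6, "dz": -1, "gripper": -1},
  {"rx": 0, "ry": 0, "rz": 0, "dx": 36.3, "dy": -24.6, "dz": -1, "gripper": -1},
  {"rx": 0, "ry": 0, "rz": 0, "dx": 0, "dy": 0, "dz": 0, "gripper": -1},
  {"rx": 0, "ry": 0, "rz": 0, "dx": 0, "dy": 0, "dz": 0, "gripper": -1},
])

```text
clock: 10.8
tcp_pos: [0.6402, 0.095, 0.2374]
orientation: [3.141, -0.0, -0.008]
contact_force: [0.6, -0.3, -2.1]
grip_width: 0.0434
gripper_force: 61.7
```

```bash
python3 - <<'E'
from h import *
st(); plan([.6415,.096,.1],ori(0))
E
```

```text
t 10.8 p [0.6402 0.095  0.2374] w 0.0434 F [ 0.6 -0.3 -2.1] gf 61.71163874678314
[[1.0, -0.0, -0.005], [-0.0, -1.0, -0.001], [-0.005, 0.001, -1.0]] [-0.85  0.59  0.9   1.68 -0.51  1.12 -1.38]
turn [ 0.   0.3 -0. ] rows 0.02979096545963104 | shift in old axes [  2.   -1.1 137.4] | in new axes [  1.3  -1.  137.4] rows 2.748695027327449
```

Request:
step_arm([
  {"rx": 0, "ry": 0.3, "rz": 0, "dx": 1, "dy": -1, "dz": 25, "gripper": -1},
  {"rx": 0, "ry": 0, "rz": 0, "dx": 0, "dy": 0, "dz": 25, "gripper": -1},
  {"rx": 0, "ry": 0, "rz": 0, "dx": 0, "dy": 0, "dz": 25, "gripper": -1},
  {"rx": 0, "ry": 0, "rz": 0, "dx": 0, "dy": 0, "dz": 25, "gripper": -1},
  {"rx": 0, "ry": 0, "rz": 0, "dx": 0, "dy": 0, "dz": 15, "gripper": -1},
  {"rx": 0, "ry": 0, "rz": 0, "dx": 0, "dy": 0, "dz": 10, "gripper": -1},
  {"rx": 0, "ry": 0, "rz": 0, "dx": 0, "dy": 0, "dz": 5, "gripper": -1},
  {"rx": 0, "ry": 0, "rz": 0, "dx": 0, "dy": 0, "dz": 3, "gripper": -1},
  {"rx": 0, "ry": 0, "rz": 0, "dx": 0, "dy": 0, "dz": 0, "gripper": -1},
  {"rx": 0, "ry": 0, "rz": 0, "dx": 0, "dy": 0, "dz": 0, "gripper": -1},
])

```text
clock: 12.05
tcp_pos: [0.6423, 0.0972, 0.1064]
orientation: [-3.139, -0.0, -0.004]
contact_force: [0.4, -0.1, -1.6]
grip_width: 0.0433
gripper_force: 61.7
```

Request:
step_arm([
  {"rx": 0, "ry": 0, "rz": 0, "dx": 0, "dy": 0, "dz": 2, "gripper": -1},
  {"rx": 0, "ry": 0, "rz": 0, "dx": 0, "dy": 0, "dz": 2, "gripper": -1},
  {"rx": 0, "ry": 0, "rz": 0, "dx": 0, "dy": 0, "dz": 0, "gripper": -1},
])

```text
clock: 12.42
tcp_pos: [0.6418, 0.0972, 0.1017]
orientation: [-3.14, -0.0, -0.002]
contact_force: [1.1, -0.5, -3.6]
grip_width: 0.043
gripper_force: 61.7
```

Request:
step_arm([
  {"rx": 0, "ry": 0, "rz": 0, "dx": 0, "dy": 0, "dz": 1.5, "gripper": -1},
  {"rx": 0, "ry": 0, "rz": 0, "dx": 0, "dy": 0, "dz": 0, "gripper": -1},
  {"rx": 0, "ry": 0, "rz": 0, "dx": 0, "dy": 0, "dz": 0, "gripper": -1},
])

```text
clock: 12.8
tcp_pos: [0.642, 0.0972, 0.1005]
orientation: [-3.14, -0.0, -0.003]
contact_force: [-0.7, -0.1, -1.1]
grip_width: 0.0427
gripper_force: 61.7
```

Request:
step_arm([
  {"rx": 0, "ry": 0, "rz": 0, "dx": 0, "dy": 0, "dz": 1, "gripper": -1},
  {"rx": 0, "ry": 0, "rz": 0, "dx": 0, "dy": 0, "dz": 0, "gripper": -1},
  {"rx": 0, "ry": 0, "rz": 0, "dx": 0, "dy": 0, "dz": 0, "gripper": -1},
])

```text
clock: 13.18
tcp_pos: [0.6424, 0.0971, 0.1]
orientation: [-3.139, -0.0, -0.004]
contact_force: [-1.3, 1.0, 4.3]
grip_width: 0.0431
gripper_force: 62.3
```

Request:
step_arm([
  {"rx": 0, "ry": 0, "rz": 0, "dx": 0, "dy": 0, "dz": 0, "gripper": 0.2},
  {"rx": 0, "ry": 0, "rz": 0, "dx": 0, "dy": 0, "dz": 0, "gripper": 0.4},
  {"rx": 0, "ry": 0, "rz": 0, "dx": 0, "dy": 0, "dz": 0, "gripper": 0.4},
  {"rx": 0, "ry": 0, "rz": 0, "dx": 0, "dy": 0, "dz": 0, "gripper": 0.4},
  {"rx": 0, "ry": 0, "rz": 0, "dx": 0, "dy": 0, "dz": -10, "gripper": 0.4},
  {"rx": 0, "ry": 0, "rz": 0, "dx": 0, "dy": 0, "dz": -20, "gripper": 0.4},
  {"rx": 0, "ry": 0, "rz": 0, "dx": 0, "dy": 0, "dz": -30, "gripper": 0.4},
  {"rx": 0, "ry": 0, "rz": 0, "dx": 0, "dy": 0, "dz": -40, "gripper": 1},
  {"rx": 0, "ry": 0, "rz": 0, "dx": 0, "dy": 0, "dz": -40, "gripper": 1},
  {"rx": 0, "ry": 0, "rz": 0, "dx": 0, "dy": 0, "dz": 0, "gripper": 1},
  {"rx": 0, "ry": 0, "rz": 0, "dx": 0, "dy": 0, "dz": 0, "gripper": 1},
])

```text
clock: 14.55
tcp_pos: [0.6416, 0.097, 0.24]
orientation: [-3.139, -0.0, -0.003]
contact_force: [0.6, -0.1, -1.2]
grip_width: 0.0852
gripper_force: 0.0
```

```bash
python3 - <<'E'
from h import *
st(); plan([.412,-.077,.235],ori(13,-1))
a=r.grab_frame('side');cv2.imwrite('pics/s4.png',a);b=r.grab_frame('top');cv2.imwrite('pics/t4.png',b)
a=a[100:300,200:420]
cv2.imwrite('pics/g4.png',np.hstack([cv2.resize(a,(500,455),interpolation=3),cv2.resize(b[140:290,400:500],(300,455),interpolation=3)]))
E
```

```text
t 14.55 p [0.6416 0.097  0.24  ] w 0.0852 F [ 0.6 -0.1 -1.2] gf 0.0
[[1.0, 0.0, 0.002], [0.0, -1.0, 0.003], [0.002, -0.003, -1.0]] [-0.85  0.59  0.9   1.68 -0.51  1.12 -1.38]
turn [-0.3 12.9  1. ] rows 1.2917357963429512 | shift in old axes [-229.6  173.9    4.1] | in new axes [-221.8  178.   -46.1] rows 5.762074516559676
```

View pics/g4.png

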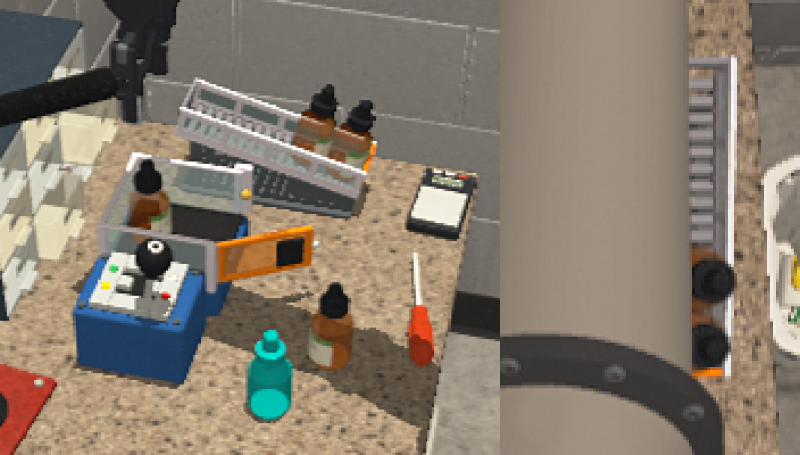

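Request:
step_arm([
  {"rx": 0, "ry": 0, "rz": 0, "dx": -38.3, "dy": 29, "dz": 0, "gripper": 1},
  {"rx": 0, "ry": 0, "rz": 0, "dx": -38.3, "dy": 29, "dz": 0, "gripper": 1},
  {"rx": 0, "ry": 0, "rz": 0, "dx": -38.3, "dy": 29, "dz": 0, "gripper": 1},
  {"rx": 0, "ry": 0, "rz": 0, "dx": -38.3, "dy": 29, "dz": 0, "gripper": 1},
  {"rx": 0, "ry": 0, "rz": 0, "dx": -38.3, "dy": 29, "dz": 0, "gripper": 1},
  {"rx": 0, "ry": 0, "rz": 0, "dx": -38.3, "dy": 29, "dz": 0, "gripper": 1},
  {"rx": 0, "ry": 6.5, "rz": 1, "dx": 0, "dy": 0, "dz": 0, "gripper": 1},
  {"rx": 0, "ry": 6.5, "rz": 0, "dx": 0, "dy": 0, "dz": 0, "gripper": 1},
  {"rx": 0, "ry": 0, "rz": 0, "dx": 0, "dy": 0, "dz": 0, "gripper": 1},
  {"rx": 0, "ry": 0, "rz": 0, "dx": 0, "dy": 0, "dz": 0, "gripper": 1},
])

```text
clock: 15.9
tcp_pos: [0.4116, -0.078, 0.2388]
orientation: [3.122, -0.027, 0.338]
contact_force: [0.1, -1.0, 0.4]
grip_width: 0.0855
gripper_force: 0.0
```

```bash
python3 - <<'E'
from h import *
st(); plan([.444,-.0768,.0975],ori(13,-1))
E
```

```text
t 15.9 p [ 0.4116 -0.078   0.2388] w 0.0855 F [ 0.1 -1.   0.4] gf 0.0
[[0.977, -0.017, 0.214], [-0.017, -1.0, -0.003], [0.214, -0.0, -0.977]] [-1.05 -0.23  1.    2.32  0.3   0.75 -1.83]
turn [-0.   0.6  0. ] rows 0.06331850251203329 | shift in old axes [  1.4  -1.7 144.9] | in new axes [ -0.2  -1.8 144.9] rows 2.8989856344733567
```

Request:
step_arm([
  {"rx": 0, "ry": 0.6, "rz": 0, "dx": 0, "dy": -1.8, "dz": 20, "gripper": 1},
  {"rx": 0, "ry": 0, "rz": 0, "dx": 0, "dy": 0, "dz": 20, "gripper": 1},
  {"rx": 0, "ry": 0, "rz": 0, "dx": 0, "dy": 0, "dz": 20, "gripper": 1},
  {"rx": 0, "ry": 0, "rz": 0, "dx": 0, "dy": 0, "dz": 20, "gripper": 1},
  {"rx": 0, "ry": 0, "rz": 0, "dx": 0, "dy": 0, "dz": 20, "gripper": 1},
  {"rx": 0, "ry": 0, "rz": 0, "dx": 0, "dy": 0, "dz": 15, "gripper": 1},
  {"rx": 0, "ry": 0, "rz": 0, "dx": 0, "dy": 0, "dz": 10, "gripper": 1},
  {"rx": 0, "ry": 0, "rz": 0, "dx": 0, "dy": 0, "dz": 10, "gripper": 1},
  {"rx": 0, "ry": 0, "rz": 0, "dx": 0, "dy": 0, "dz": 5, "gripper": 1},
  {"rx": 0, "ry": 0, "rz": 0, "dx": 0, "dy": 0, "dz": 0, "gripper": 1},
  {"rx": 0, "ry": 0, "rz": 0, "dx": 0, "dy": 0, "dz": 0, "gripper": 1},
])

```text
clock: 17.27
tcp_pos: [0.4089, -0.0703, 0.1644]
orientation: [3.114, -0.026, 0.373]
contact_force: [-0.2, -0.2, 0.2]
grip_width: 0.0853
gripper_force: 0.0
```

```bash
python3 - <<'E'
from h import *
st(); plan([.444,-.0768,.0975],ori(13,-1))
E
```

```text
t 17.275 p [ 0.4089 -0.0703  0.1644] w 0.0853 F [-0.2 -0.2  0.2] gf 0.0
[[0.972, -0.017, 0.236], [-0.016, -1.0, -0.007], [0.236, 0.003, -0.972]] [-1.54 -0.34  1.45  2.43  0.66  0.6  -2.16]
turn [ 0.2 -0.7  0.1] rows 0.06745084429934696 | shift in old axes [18.4  5.7 73.3] | in new axes [19.3  5.9 73.1] rows 1.5162893851709216
```

Request:
step_arm([
  {"rx": 0, "ry": 0, "rz": 0, "dx": 0, "dy": 0, "dz": -40, "gripper": 1},
  {"rx": 0, "ry": 0, "rz": 0, "dx": 0, "dy": 0, "dz": -45, "gripper": 1},
  {"rx": 0, "ry": 0, "rz": 0, "dx": 30, "dy": 3, "dz": 0, "gripper": 1},
  {"rx": 0, "ry": 0, "rz": 0, "dx": 30, "dy": 3, "dz": 0, "gripper": 1},
  {"rx": 0, "ry": 0, "rz": 0, "dx": 30, "dy": 0, "dz": 0, "gripper": 1},
  {"rx": 0, "ry": 0, "rz": 0, "dx": 0, "dy": 0, "dz": 0, "gripper": 1},
])

```text
clock: 18.02
tcp_pos: [0.4841, -0.0761, 0.2521]
orientation: [3.115, -0.022, 0.38]
contact_force: [-0.4, -0.1, -0.2]
grip_width: 0.0857
gripper_force: 0.0
```

```bash
python3 - <<'E'
from h import *
st(); plan([.4335,-.0768,.143],ori(13,-1))
E
```

```text
t 18.025 p [ 0.4841 -0.0761  0.2521] w 0.0857 F [-0.4 -0.1 -0.2] gf 0.0
[[0.971, -0.015, 0.241], [-0.014, -1.0, -0.005], [0.241, 0.002, -0.971]] [-1.51 -0.25  1.44  2.2   0.39  0.77 -1.88]
turn [ 0.1 -0.9  0.2] rows 0.09387884754952683 | shift in old axes [-75.3   1.3  93.7] | in new axes [-73.8   1.6  94.9] rows 2.40456171704492
```

Request:
step_arm([
  {"rx": 0, "ry": -7, "rz": 0, "dx": 0, "dy": -30, "dz": 0, "gripper": 1},
  {"rx": 0, "ry": -7, "rz": 0, "dx": 0, "dy": -40, "dz": 0, "gripper": 1},
  {"rx": 0, "ry": 0, "rz": 0, "dx": 0, "dy": -50, "dz": 0, "gripper": 1},
  {"rx": 0, "ry": 0, "rz": 0, "dx": 0, "dy": -50, "dz": 0, "gripper": 1},
  {"rx": 0, "ry": 0, "rz": 0, "dx": 0, "dy": -50, "dz": 0, "gripper": 1},
  {"rx": 0, "ry": 0, "rz": 0, "dx": 0, "dy": -50, "dz": 0, "gripper": 1},
  {"rx": 0, "ry": 0, "rz": 0, "dx": 0, "dy": -50, "dz": 0, "gripper": 1},
  {"rx": 0, "ry": 0, "rz": 0, "dx": 0, "dy": 0, "dz": 0, "gripper": 1},
])

```text
clock: 19.02
tcp_pos: [0.4168, 0.2297, 0.2965]
orientation: [-3.129, 0.02, -0.083]
contact_force: [-0.1, -0.1, -0.3]
grip_width: 0.0853
gripper_force: 0.0
```

```bash
python3 - <<'E'
from h import *
st()
E
```

```text
t 19.025 p [0.4168 0.2297 0.2965] w 0.0853 F [-0.1 -0.1 -0.3] gf 0.0
[[0.999, -0.013, 0.053], [-0.013, -1.0, 0.011], [0.053, -0.012, -0.999]] [-2.28 -0.34  1.45  2.05  0.41  1.13 -2.59]
```

Request:
step_arm([
  {"rx": 0, "ry": 0, "rz": 0, "dx": 40, "dy": 0, "dz": 0, "gripper": 1},
  {"rx": 0, "ry": 0, "rz": 0, "dx": 40, "dy": 0, "dz": 0, "gripper": 1},
  {"rx": 0, "ry": 0, "rz": 0, "dx": 40, "dy": 0, "dz": 0, "gripper": 1},
  {"rx": 0, "ry": 0, "rz": 0, "dx": 40, "dy": 0, "dz": 0, "gripper": 1},
  {"rx": 0, "ry": 0, "rz": 0, "dx": 40, "dy": 0, "dz": 0, "gripper": 1},
  {"rx": 0, "ry": 0, "rz": 0, "dx": 40, "dy": 0, "dz": 0, "gripper": 1},
  {"rx": 0, "ry": 0, "rz": 0, "dx": 0, "dy": 0, "dz": 0, "gripper": 1},
])

```text
clock: 19.9
tcp_pos: [0.525, 0.1684, 0.3836]
orientation: [-3.075, 0.031, -0.248]
contact_force: [-0.1, -0.0, -0.2]
grip_width: 0.0852
gripper_force: 0.0
```

```bash
python3 - <<'E'
from h import *
st()
E
```

```text
t 19.9 p [0.525  0.1684 0.3836] w 0.0852 F [-0.1 -0.  -0.2] gf 0.0
[[0.987, -0.016, 0.161], [-0.025, -0.998, 0.055], [0.16, -0.058, -0.985]] [-2.11 -0.34  1.45  1.85  0.42  1.19 -2.36]
```

```bash
cat > fk.py <<'E'
import numpy as np
from scipy.optimize import least_squares
from scipy.spatial.transform import Rotation as R
D=[([.2406,.6301,.2523],[[-0.934,0.357,-0.001],[0.357,0.934,-0.002],[0,-0.002,-1]],[-1.314,.477,.022,1.555,-.011,1.109,-.083]),
([.4492,.3024,.253],[[0.852,0.523,-0.001],[0.523,-0.852,0],[-0.001,0,-1]],[-1.14,.28,.53,1.9,-.16,1.,-1.56]),
([.4501,-.0745,.253],[[0.974,-0.001,0.228],[-0.001,-1,-0.001],[0.228,0,-0.974]],[-.84,-.07,.86,2.24,.07,.72,-1.59]),
([.4333,-.0754,.136],[[0.975,-0.014,0.223],[-0.015,-1,0],[0.223,-0.003,-0.975]],[-.67,.23,.81,2.39,-.49,.41,-1.05]),
([.4441,-.0766,.0991],[[0.974,-0.014,0.225],[-0.014,-1,0.001],[0.225,-0.004,-0.974]],[-.49,.32,.62,2.39,-.68,.33,-.87]),
([.4344,-.0763,.1339],[[0.974,-0.013,0.224],[-0.014,-1,0.001],[0.224,-0.004,-0.975]],[-.66,.24,.8,2.39,-.51,.41,-1.02]),
([.3872,-.0764,.2333],[[0.974,-0.014,0.228],[-0.015,-1,0.003],[0.228,-0.006,-0.974]],[-.88,-.24,.83,2.38,.29,.72,-1.82]),
([.6402,.095,.2374],[[1,0,-0.005],[0,-1,-0.001],[-0.005,0.001,-1]],[-.85,.59,.9,1.68,-.51,1.12,-1.38]),
([.4116,-.078,.2388],[[0.977,-0.017,0.214],[-0.017,-1,-0.003],[0.214,0,-0.977]],[-1.05,-.23,1.,2.32,.3,.75,-1.83]),
([.4089,-.0703,.1644],[[0.972,-0.017,0.236],[-0.016,-1,-0.007],[0.236,0.003,-0.972]],[-1.54,-.34,1.45,2.43,.66,.6,-2.16]),
([.4841,-.0761,.2521],[[0.971,-0.015,0.241],[-0.014,-1,-0.005],[0.241,0.002,-0.971]],[-1.51,-.25,1.44,2.2,.39,.77,-1.88]),
([.4168,.2297,.2965],[[0.999,-0.013,0.053],[-0.013,-1,0.011],[0.053,-0.012,-0.999]],[-2.28,-.34,1.45,2.05,.41,1.13,-2.59]),
([.525,.1684,.3836],[[0.987,-0.016,0.161],[-0.025,-0.998,0.055],[0.16,-0.058,-0.985]],[-2.11,-.34,1.45,1.85,.42,1.19,-2.36])]
ax='ZYZYZYZ'
def fk(x,q,sg):
    P=x[:24].reshape(8,3); Rc=R.from_rotvec([0,0,x[24]]); p=P[0].copy()
    for i in range(7):
        Rc=Rc*R.from_euler(ax[i],sg[i]*q[i]); p=p+Rc.apply(P[i+1])
    return p,Rc*R.from_rotvec([0,0,x[25]])
def fit(sg,yaw):
    def f(x):
        e=[]
        for p,M,q in D:
            a,b=fk(x,q,sg); e+=list((a-p)*5)+list((b.inv()*R.from_matrix(M)).as_rotvec())
        return np.r_[e,.01*x[:24]]
    x0=np.zeros(26);x0[[2,5,11,17,23]]=.15,.15,.4,.4,.2;x0[25]=yaw
    return least_squares(f,x0)
if __name__=='__main__':
    import itertools
    best=None
    for s in itertools.product((1,-1),repeat=3):
        for y in (0,np.pi/2,np.pi,-np.pi/2):
            sg=[-1,1,s[0],1,s[1],1,s[2]]; r_=fit(sg,y)
            if best is None or r_.cost<best[0]: best=(r_.cost,sg,r_.x)
    print(best[0],best[1]);print(np.round(best[2][:24].reshape(8,3),3),best[2][24:])
    for p,M,q in D:
        a,b=fk(best[2],q,best[1]); print(np.round((a-p)*1000,0),np.round(np.degrees((b.inv()*R.from_matrix(M)).magnitude()),1))
    np.savez('fk.npz',x=best[2],sg=best[1])
E
time python3 fk.py
```

```text
0.0011238297377573355 [-1, 1, -1, 1, -1, 1, -1]
[[ 0.002 -0.002  0.146]
 [-0.015 -0.014  0.146]
 [ 0.01  -0.014  0.262]
 [-0.003 -0.018  0.262]
 [-0.02  -0.018  0.238]
 [ 0.021  0.006  0.238]
 [-0.014  0.006  0.145]
 [-0.002 -0.006  0.145]] [1.80794428e-04 1.57260449e+00]
[-0. -0. -0.] 0.2
[ 2. -1. -1.] 0.5
[0. 2. 1.] 0.2
[ 1. -2. -0.] 0.5
[-0.  0.  0.] 0.2
[-0.  0. -2.] 0.5
[-2.  0. -2.] 0.7
[0. 1. 2.] 0.7
[1. 1. 2.] 0.2
[ 2. -0.  2.] 0.5
[-3. -2. -1.] 0.5
[-2.  1. -2.] 0.5
[1. 1. 1.] 0.2
real	0m37.978s
user	0m37.808s
sys	0m0.154s
```

```bash
cat > sim.py <<'E'
import numpy as np
from fk import fk,D,R
z=np.load('fk.npz'); X=z['x']; SG=z['sg']
LO=np.array([-2.96,-.34,-1.41,.24,-1.37,.17,-2.96]);HI=np.array([2.96,2.1,1.46,2.44,4.51,1.92,2.96])
def J(q):
    p,Rc=fk(X,q,SG); M=np.zeros((6,7))
    for i in range(7):
        d=np.array(q,float);d[i]+=1e-5; a,b=fk(X,d,SG)
        M[:3,i]=(a-p)/1e-5; M[3:,i]=(b*Rc.inv()).as_rotvec()/1e-5
    return M,p,Rc
def track(q,p,Rt,it=15):
    q=np.array(q,float)
    for _ in range(it):
        M,a,b=J(q); e=np.r_[p-a,(Rt*b.inv()).as_rotvec()]
        n=np.linalg.norm(e); 
        if n<1e-4: break
        q=np.clip(q+M.T@np.linalg.solve(M@M.T+1e-4*np.eye(6),e),LO+.0,HI)
    return q,np.linalg.norm(e[:3])
def route(q,wps,step=.03):
    """wps: list of (p,R); straight interpolation"""
    for p,Rt in wps:
        a,b=fk(X,q,SG); p=np.array(p,float); rv=(b.inv()*Rt).as_rotvec(); n=int(max(np.linalg.norm(p-a)/step,np.linalg.norm(rv)/.15,1))+1
        for k in range(1,n+1): q,e=track(q,a+(p-a)*k/n,b*R.from_rotvec(rv*k/n))
        print(np.round(p,3),'q',np.round(q,2),'err mm',round(e*1000,1))
    return q
E
python3 - <<'E'
from sim import *; from h import ori
print('validate'); q=D[2][2]
q=route(q,[([.4333,-.0754,.136],ori(13,-1)),([.4441,-.0766,.0991],ori(13,-1))])
q=D[7][2]; q=route(q,[([.4116,-.078,.24],ori(0)),([.4116,-.078,.2388],ori(13,-1)),([.444,-.077,.0975],ori(13,-1))])
print('joint path'); q=np.array(D[12][2]); g=np.array(D[2][2])
for k in np.linspace(.05,1,20):
    p,b=fk(X,D[12][2]+(g-D[12][2])*k,SG); q,e=track(q,p,b)
    if round(k*20)%4==0: print(k,np.round(q,2),round(e*1000,1),np.round(p,3))
for wp in ([.6,.0,.4],[.6,-.2,.4],[.7,-.1,.3],[.7,.3,.3],[.4,.5,.3]):
  print(wp); route(D[12][2],[(wp,ori(0)),([.48,-.075,.25],ori(0)),([.45,-.075,.25],ori(13,-1)),([.4333,-.0754,.136],ori(13,-1))])
E
```

```text
validate
[ 0.433 -0.075  0.136] q [-0.68  0.22  0.81  2.39 -0.47  0.4  -1.06] err mm 0.0
[ 0.444 -0.077  0.099] q [-0.5   0.32  0.63  2.39 -0.68  0.32 -0.87] err mm 0.0
[ 0.412 -0.078  0.24 ] q [-1.08  0.03  1.18  2.2  -0.04  0.93 -1.45] err mm 0.0
[ 0.412 -0.078  0.239] q [-1.03 -0.23  0.98  2.33  0.31  0.73 -1.84] err mm 0.0
[ 0.444 -0.077  0.098] q [-0.61  0.36  0.76  2.4  -0.84  0.35 -0.72] err mm 0.0
joint path
0.2 [-1.88 -0.34  1.32  1.93  0.41  1.12 -2.27] 0.0 [0.519 0.12  0.372]
0.39999999999999997 [-1.7  -0.34  1.23  2.01  0.41  1.05 -2.18] 0.0 [0.508 0.072 0.353]
0.6 [-1.56 -0.34  1.18  2.09  0.42  0.98 -2.1 ] 0.0 [0.495 0.024 0.325]
0.7999999999999999 [-1.44 -0.34  1.18  2.17  0.44  0.91 -2.04] 0.0 [ 0.476 -0.024  0.292]
1.0 [-1.36 -0.34  1.22  2.25  0.48  0.83 -1.98] 0.0 [ 0.45  -0.073  0.254]
[0.6, 0.0, 0.4]
[0.6 0.  0.4] q [-2.14 -0.34  1.46  1.66  0.52  1.47 -2.11] err mm 139.6
[ 0.48  -0.075  0.25 ] q [-1.81 -0.34  1.46  2.08  0.5   1.11 -2.  ] err mm 74.6
[ 0.45  -0.075  0.25 ] q [-1.38 -0.34  1.24  2.25  0.49  0.83 -2.01] err mm 0.1
[ 0.433 -0.075  0.136] q [-1.78 -
[... 671 characters left out ...]
 -1.1   2.29  0.65  0.55 -2.13] err mm 0.0
[0.7, 0.3, 0.3]
[0.7 0.3 0.3] q [-1.09  1.    1.39  1.3  -0.97  1.57 -1.42] err mm 0.0
[ 0.48  -0.075  0.25 ] q [-1.08  0.5   1.46  2.06 -0.57  1.09 -0.91] err mm 0.5
[ 0.45  -0.075  0.25 ] q [ 1.13  0.1  -1.1   2.15  0.12  0.72 -1.63] err mm 0.0
[ 0.433 -0.075  0.136] q [ 0.89  0.3  -0.93  2.29  0.52  0.49 -2.02] err mm 0.0
[0.4, 0.5, 0.3]
[0.4 0.5 0.3] q [-2.96 -0.34  1.46  1.71  0.69  1.38 -2.96] err mm 170.1
[ 0.48  -0.075  0.25 ] q [-1.81 -0.34  1.46  2.08  0.5   1.11 -2.  ] err mm 74.6
[ 0.45  -0.075  0.25 ] q [-1.38 -0.34  1.24  2.25  0.49  0.83 -2.01] err mm 0.1
[ 0.433 -0.075  0.136] q [-1.78 -0.34  1.46  2.42  0.89  0.64 -2.36] err mm 77.0
```

```bash
cat > search.py <<'E'
from sim import *; from h import ori
import io,contextlib
q=np.array(D[12][2]); g=np.array(D[2][2])
for k in np.linspace(.1,1,10):
    p,b=fk(X,D[12][2]+(g-D[12][2])*k,SG); q,e=track(q,p,b)
q0=q
def run(q,wps,step=.03):
    mj=0;me=0
    for p,Rt in wps:
        a,b=fk(X,q,SG); p=np.array(p,float); rv=(b.inv()*Rt).as_rotvec(); n=int(max(np.linalg.norm(p-a)/step,np.linalg.norm(rv)/.12,1))+1
        for k in range(1,n+1):
            q2,e=track(q,a+(p-a)*k/n,b*R.from_rotvec(rv*k/n),5); mj=max(mj,abs(q2-q).max()); me=max(me,e); q=q2
            if mj>.35 or me>.01: return q,mj,me
    return q,mj,me
if __name__=='__main__':
    rng=np.random.default_rng(0); res=[]
    import time; t=time.time()
    end=([.45,-.075,.253],ori(13,-1))
    while time.time()-t<150:
        n=rng.integers(1,3); w=[([rng.uniform(.45,.75),rng.uniform(-.2,.3),rng.uniform(.25,.4)],ori(rng.uniform(-15,15),rng.uniform(-60,60))) for _ in range(n)]
        qq,mj,me=run(q0,w+[end])
        if mj<.35 and me<.01: res.append((qq[2],mj,qq,[(np.round(p,2),np.round(r_.as_matrix()[:,[0,2]].T,2)) for p,r_ in w]))
    res.sort(key=lambda a:a[0]); print(len(res))
    for a in res[:4]: print(np.round(a[2],2),round(a[1],2),a[3])
E
python3 search.py
```

```text
743
[-0.68 -0.05  0.71  2.23  0.04  0.71 -1.58] 0.15 [(array([0.46, 0.17, 0.37]), array([[ 0.55, -0.8 ,  0.24],
       [ 0.14, -0.2 , -0.97]])), (array([ 0.69, -0.03,  0.35]), array([[ 0.85, -0.49,  0.21],
       [ 0.18, -0.1 , -0.98]]))]
[-0.7  -0.05  0.73  2.24  0.04  0.72 -1.58] 0.23 [(array([0.53, 0.25, 0.34]), array([[ 0.58, -0.79,  0.21],
       [ 0.12, -0.17, -0.98]])), (array([ 0.69, -0.18,  0.29]), array([[ 0.68,  0.73, -0.02],
       [-0.01, -0.01, -1.  ]]))]
[-0.71 -0.05  0.74  2.24  0.05  0.72 -1.58] 0.13 [(array([0.47, 0.22, 0.26]), array([[ 0.55, -0.82,  0.15],
       [ 0.08, -0.13, -0.99]])), (array([ 0.73, -0.13,  0.28]), array([[ 0.93, -0.35, -0.13],
       [-0.12,  0.05, -0.99]]))]
[-0.74 -0.05  0.77  2.24  0.05  0.72 -1.59] 0.1 [(array([0.51, 0.2 , 0.4 ]), array([[ 0.64, -0.73,  0.24],
       [ 0.16, -0.18, -0.97]])), (array([ 0.66, -0.02,  0.3 ]), array([[ 0.52, -0.85, -0.05],
       [-0.03,  0.05, -1.  ]]))]
```

```bash
python3 - <<'E'
from search import *
end=([.45,-.075,.253],ori(13,-1)); pick=([.444,-.0768,.0975],ori(13,-1))
A=D[2]
mid=([.45,-.073,.254],ori(13,0))
for name,w in {'direct':[([.5,.2,.35],ori(10,-50)),([.7,-.05,.33],ori(0,-25)),end],
 'viamid':[([.50,.05,.34],ori(11,0)),mid,([.48,.2,.33],ori(10,-52)),([.7,-.05,.33],ori(5,-27)),end,pick]}.items():
    q=np.array(D[12][2])
    for x in w:
        q,mj,me=run(q,[x]); print(name,np.round(x[0],2),np.round(q,2),round(mj,2),round(me,4))
E
```

```text
direct [0.5  0.2  0.35] [-2.16 -0.31  1.46  1.86  0.43  1.19 -2.6 ] 0.13 0.0184
direct [ 0.7  -0.05  0.33] [-2.18 -0.34  1.46  1.84  0.48  1.22 -2.61] 0.05 0.0221
direct [ 0.45 -0.08  0.25] [-1.38 -0.34  1.23  2.25  0.5   0.84 -2.02] 0.1 0.001
viamid [0.5  0.05 0.34] [-1.71 -0.34  1.24  2.02  0.47  1.1  -2.22] 0.09 0.0005
viamid [ 0.45 -0.07  0.25] [-1.37 -0.34  1.22  2.25  0.49  0.84 -2.  ] 0.07 0.0008
viamid [0.48 0.2  0.33] [-1.46  0.16  0.98  1.9   0.04  1.12 -2.96] 0.11 0.0002
viamid [ 0.7  -0.05  0.33] [-0.55  0.53  0.8   1.49 -0.37  1.2  -1.76] 0.12 0.0
viamid [ 0.45 -0.08  0.25] [-0.77 -0.06  0.8   2.24  0.06  0.72 -1.59] 0.1 0.0
viamid [ 0.44 -0.08  0.1 ] [-0.45  0.32  0.57  2.39 -0.64  0.31 -0.92] 0.13 0.0
```

```bash
python3 - <<'E'
from search import *
import h
h.plan([.5,.05,.34],ori(11,0)); h.plan([.45,-.073,.254],ori(13,0))
end=([.45,-.075,.253],ori(13,-1)); pick=([.444,-.0768,.0975],ori(13,-1))
for y1 in (-35,-42):
    q=np.array(D[12][2])
    for x in [([.50,.05,.34],ori(11,0)),([.45,-.073,.254],ori(13,0)),([.48,.2,.33],ori(13,y1)),([.7,-.05,.33],ori(13,0)),end,pick]:
        q,mj,me=run(q,[x]); print(y1,np.round(x[0],2),np.round(q,2),round(mj,2),round(me,4))
E
```

```text
turn [-3.1  1.8 -1.5] rows 0.38589159490047115 | shift in old axes [-28.7 121.1  32.5] | in new axes [-32.9 118.4  38. ] rows 2.572568678305474
turn [-3.1  3.8 -1.5] rows 0.5096929103392018 | shift in old axes [-88.8 249.6 102.5] | in new axes [-102.3  241.4  109.4] rows 5.6815412986558735
-35 [0.5  0.05 0.34] [-1.71 -0.34  1.24  2.02  0.47  1.1  -2.22] 0.09 0.0005
-35 [ 0.45 -0.07  0.25] [-1.37 -0.34  1.22  2.25  0.49  0.84 -2.  ] 0.07 0.0008
-35 [0.48 0.2  0.33] [-1.46  0.1   0.91  1.95  0.15  1.05 -2.81] 0.09 0.0
-35 [ 0.7  -0.05  0.33] [-0.56  0.44  0.76  1.61 -0.38  1.   -1.28] 0.14 0.0
-35 [ 0.45 -0.08  0.25] [-0.79 -0.06  0.82  2.24  0.06  0.72 -1.6 ] 0.08 0.0
-35 [ 0.44 -0.08  0.1 ] [-0.47  0.32  0.59  2.39 -0.65  0.31 -0.9 ] 0.14 0.0
-42 [0.5  0.05 0.34] [-1.71 -0.34  1.24  2.02  0.47  1.1  -2.22] 0.09 0.0005
-42 [ 0.45 -0.07  0.25] [-1.37 -0.34  1.22  2.25  0.49  0.84 -2.  ] 0.07 0.0008
-42 [0.48 0.2  0.33] [-1.45  0.12  0.9   1.93  0.14  1.08 -2.92] 0.1 0.0
-42 [ 0.7  -0.05  0.33] [-0.54  0.43  0.73  1.61 -0.36  1.   -1.29] 0.15 0.0
-42 [ 0.45 -0.08  0.25] [-0.75 -0.05  0.78  2.24  0.05  0.72 -1.59] 0.08 0.0
-42 [ 0.44 -0.08  0.1 ] [-0.44  0.32  0.56  2.39 -0.63  0.31 -0.93] 0.13 0.0
```

Do the first two legs.

Request:
step_arm([
  {"rx": -1, "ry": 0.6, "rz": -0.5, "dx": -6, "dy": 24, "dz": 6.5, "gripper": 1},
  {"rx": -1, "ry": 0.6, "rz": -0.5, "dx": -6, "dy": 24, "dz": 6.5, "gripper": 1},
  {"rx": -1, "ry": 0.6, "rz": -0.5, "dx": -6, "dy": 24, "dz": 6.5, "gripper": 1},
  {"rx": 0, "ry": 0, "rz": 0, "dx": -6, "dy": 24, "dz": 7, "gripper": 1},
  {"rx": 0, "ry": 0, "rz": 0, "dx": -6, "dy": 24, "dz": 7, "gripper": 1},
  {"rx": 0, "ry": 0.5, "rz": 0, "dx": -12, "dy": 24, "dz": 14, "gripper": 1},
  {"rx": 0, "ry": 0.5, "rz": 0, "dx": -14, "dy": 24, "dz": 14, "gripper": 1},
  {"rx": 0, "ry": 0.5, "rz": 0, "dx": -14, "dy": 24, "dz": 14, "gripper": 1},
  {"rx": 0, "ry": 0.5, "rz": 0, "dx": -14, "dy": 24, "dz": 14, "gripper": 1},
  {"rx": 0, "ry": 0, "rz": 0, "dx": -14, "dy": 24, "dz": 14, "gripper": 1},
  {"rx": 0, "ry": 0, "rz": 0, "dx": 0, "dy": 0, "dz": 0, "gripper": 1},
])

```text
clock: 21.28
tcp_pos: [0.4462, -0.071, 0.2574]
orientation: [-3.122, -0.002, -0.348]
contact_force: [-0.1, 0.1, 1.1]
grip_width: 0.0854
gripper_force: 0.0
```

```bash
python3 - <<'E'
from search import *
import h
h.st(); h.plan([.48,.2,.33],ori(13,-38))
q=np.array(h.r.get_obs()['joints'])
for x in [([.48,.2,.33],ori(13,-38)),([.7,-.05,.33],ori(13,0)),([.45,-.075,.253],ori(13,-1))]:
        q,mj,me=run(q,[x]); print(np.round(q,2),round(mj,2),round(me,4))
E
```

```text
t 21.275 p [ 0.4462 -0.071   0.2574] w 0.0854 F [-0.1  0.1  1.1] gf 0.0
[[0.975, 0.001, 0.22], [0.001, -1.0, 0.001], [0.22, -0.0, -0.975]] [-1.33 -0.33  1.19  2.25  0.45  0.84 -1.97]
turn [-8.5  0.3 37.1] rows 3.806409317080525 | shift in old axes [  49.3 -270.9  -63.3] | in new axes [-120.2 -234.3 -102.3] rows 5.651061994561782
[-1.4   0.1   0.85  1.94  0.16  1.07 -2.87] 0.1 0.0
[-0.53  0.43  0.72  1.61 -0.36  1.   -1.29] 0.14 0.0
[-0.74 -0.05  0.77  2.24  0.05  0.72 -1.59] 0.08 0.0
```

```bash
cat >> h.py <<'E'
def rows(wps,start=None):
    """wps: (p,R,n): per-row shift/turn in the tool axes, rounded, chained"""
    o=r.get_obs(); p=np.array(o['tcp_pos']); Q=R.from_rotvec(o['orientation'])
    for P,Rt,n in wps:
        rv=(Q.inv()*Rt).as_rotvec(); d=(np.array(P)-p)/n
        for k in range(n):
            t=np.round(np.degrees(rv/n),1); s=np.round(Q.inv().apply(d)*1000,0); print('turn',t,'shift',s)
            p=p+Q.apply(s/1000); Q=Q*R.from_rotvec(np.radians(t))
        print('--',np.round(p,3))
E
python3 - <<'E'
from h import *
rows([([.48,.2,.33],ori(13,-38),7),([.7,-.05,.33],ori(13,0),8)])
E
```

```text
turn [-1.2  0.   5.3] shift [  7. -39.  -9.]
turn [-1.2  0.   5.3] shift [  3. -39. -10.]
turn [-1.2  0.   5.3] shift [ -0. -39. -11.]
turn [-1.2  0.   5.3] shift [ -4. -39. -11.]
turn [-1.2  0.   5.3] shift [ -7. -38. -12.]
turn [-1.2  0.   5.3] shift [-11. -37. -13.]
turn [-1.2  0.   5.3] shift [-14. -35. -14.]
-- [0.48  0.201 0.33 ]
turn [ 1.1  0.  -4.6] shift [40.  8.  9.]
turn [ 1.1  0.  -4.6] shift [39. 11.  9.]
turn [ 1.1  0.  -4.6] shift [38. 14.  9.]
turn [ 1.1  0.  -4.6] shift [37. 18.  8.]
turn [ 1.1  0.  -4.6] shift [35. 21.  8.]
turn [ 1.1  0.  -4.6] shift [34. 24.  7.]
turn [ 1.1  0.  -4.6] shift [32. 26.  7.]
turn [ 1.1  0.  -4.6] shift [29. 29.  6.]
-- [ 0.699 -0.05   0.33 ]
```

Request:
step_arm([
  {"rx": -1.2, "ry": 0, "rz": 5.3, "dx": 7, "dy": -39, "dz": -9, "gripper": 1},
  {"rx": -1.2, "ry": 0, "rz": 5.3, "dx": 3, "dy": -39, "dz": -10, "gripper": 1},
  {"rx": -1.2, "ry": 0, "rz": 5.3, "dx": 0, "dy": -39, "dz": -11, "gripper": 1},
  {"rx": -1.2, "ry": 0, "rz": 5.3, "dx": -4, "dy": -39, "dz": -11, "gripper": 1},
  {"rx": -1.2, "ry": 0, "rz": 5.3, "dx": -7, "dy": -38, "dz": -12, "gripper": 1},
  {"rx": -1.2, "ry": 0, "rz": 5.3, "dx": -11, "dy": -37, "dz": -13, "gripper": 1},
  {"rx": -1.2, "ry": 0, "rz": 5.3, "dx": -14, "dy": -35, "dz": -14, "gripper": 1},
  {"rx": 1.1, "ry": 0, "rz": -4.6, "dx": 40, "dy": 8, "dz": 9, "gripper": 1},
  {"rx": 1.1, "ry": 0, "rz": -4.6, "dx": 39, "dy": 11, "dz": 9, "gripper": 1},
  {"rx": 1.1, "ry": 0, "rz": -4.6, "dx": 38, "dy": 14, "dz": 9, "gripper": 1},
  {"rx": 1.1, "ry": 0, "rz": -4.6, "dx": 37, "dy": 18, "dz": 8, "gripper": 1},
  {"rx": 1.1, "ry": 0, "rz": -4.6, "dx": 35, "dy": 21, "dz": 8, "gripper": 1},
  {"rx": 1.1, "ry": 0, "rz": -4.6, "dx": 34, "dy": 24, "dz": 7, "gripper": 1},
  {"rx": 1.1, "ry": 0, "rz": -4.6, "dx": 32, "dy": 26, "dz": 7, "gripper": 1},
  {"rx": 1.1, "ry": 0, "rz": -4.6, "dx": 29, "dy": 29, "dz": 6, "gripper": 1},
  {"rx": 0, "ry": 0, "rz": 0, "dx": 0, "dy": 0, "dz": 0, "gripper": 1},
])

```text
clock: 23.28
tcp_pos: [0.7022, -0.051, 0.3323]
orientation: [-3.115, 0.007, -0.357]
contact_force: [-0.3, -0.5, -0.5]
grip_width: 0.0854
gripper_force: 0.0
```

```bash
python3 - <<'E'
from search import *
import h
h.st()
q0_=np.array(h.r.get_obs()['joints'])
T=([.434,-.077,.143],ori(13,-1)); pick=([.444,-.0768,.0975],ori(13,-1))
q=q0_
for x in [([.45,-.075,.253],ori(13,-1)),T,pick,T,([.40,-.077,.235],ori(13,-1)),([.585,.096,.235],ori(0)),([.585,.096,.1],ori(0)),([.585,.096,.24],ori(0)),([.412,.197,.24],ori(0)),([.412,.197,.06],ori(0))]:
    q,mj,me=run(q,[x]); print(np.round(x[0],2),np.round(q,2),round(mj,2),round(me,4))
h.rows([([.45,-.0765,.253],ori(13,-1),7),([.434,-.0768,.143],ori(13,-1),5),([.4405,-.0768,.1125],ori(13,-1),3)])
E
```

```text
t 23.275 p [ 0.7022 -0.051   0.3323] w 0.0854 F [-0.3 -0.5 -0.5] gf 0.0
[[0.974, -0.004, 0.226], [-0.005, -1.0, 0.005], [0.226, -0.006, -0.974]] [-0.52  0.42  0.71  1.61 -0.35  1.   -1.3 ]
[ 0.45 -0.08  0.25] [-0.72 -0.05  0.75  2.24  0.05  0.72 -1.58] 0.08 0.0
[ 0.43 -0.08  0.14] [-0.61  0.19  0.73  2.38 -0.37  0.41 -1.17] 0.14 0.0
[ 0.44 -0.08  0.1 ] [-0.43  0.31  0.54  2.39 -0.61  0.31 -0.95] 0.13 0.0
[ 0.43 -0.08  0.14] [-0.64  0.2   0.76  2.38 -0.39  0.41 -1.15] 0.12 0.0
[ 0.4  -0.08  0.24] [-0.84 -0.19  0.82  2.35  0.22  0.7  -1.76] 0.19 0.0
[0.58 0.1  0.24] [-0.85  0.45  0.79  1.81 -0.37  1.03 -1.49] 0.1 0.0
[0.58 0.1  0.1 ] [-0.75  0.62  0.66  1.9  -0.53  0.79 -1.37] 0.05 0.0
[0.58 0.1  0.24] [-0.86  0.45  0.8   1.81 -0.37  1.04 -1.49] 0.05 0.0
[0.41 0.2  0.24] [-1.32  0.15  0.83  2.11 -0.13  0.94 -1.98] 0.09 0.0
[0.41 0.2  0.06] [-1.06  0.5   0.6   2.24 -0.54  0.55 -1.62] 0.07 0.0
turn [-0.1 -0.   0.1] shift [-38.   4.   3.]
turn [-0.1 -0.   0.1] shift [-38.   4.   3.]
turn [-0.1 -0.   0.1] shift [-38.   4.   3.]
turn [-0.1 -0.   0.1] shift [-38.   4.   3.]
turn [-0.1 -0.   0.1] shift [-38.   4.   3.]
turn [-0.1 -0.   0.1] shift [-38.   4.   3.]
turn [-0.1 -0.   0.1] shift [-38.   4.   3.]
-- [ 0.448 -0.076  0.252]
turn [ 0. -0. -0.] shift [-8.  0. 21.]
turn [ 0. -0. -0.] shift [-8.  0. 21.]
turn [ 0. -0. -0.] shift [-8.  0. 21.]
turn [ 0. -0. -0.] shift [-8.  0. 21.]
turn [ 0. -0. -0.] shift [-8.  0. 21.]
-- [ 0.432 -0.076  0.14 ]
turn [ 0.1 -0.  -0. ] shift [ 1.  0. 10.]
turn [ 0.1 -0.  -0. ] shift [ 1.  0. 10.]
turn [ 0.1 -0.  -0. ] shift [ 1.  0. 10.]
-- [ 0.442 -0.077  0.112]
```

Request:
step_arm([
  {"rx": 0, "ry": 0, "rz": 0.5, "dx": -38, "dy": 4, "dz": 3, "gripper": 1},
  {"rx": 0, "ry": 0, "rz": 0, "dx": -38, "dy": 4, "dz": 3, "gripper": 1},
  {"rx": 0, "ry": 0, "rz": 0, "dx": -38, "dy": 4, "dz": 3, "gripper": 1},
  {"rx": 0, "ry": 0, "rz": 0, "dx": -38, "dy": 4, "dz": 3, "gripper": 1},
  {"rx": 0, "ry": 0, "rz": 0, "dx": -38, "dy": 4, "dz": 3, "gripper": 1},
  {"rx": 0, "ry": 0, "rz": 0, "dx": -38, "dy": 4, "dz": 3, "gripper": 1},
  {"rx": 0, "ry": 0, "rz": 0, "dx": -38, "dy": 4, "dz": 3, "gripper": 1},
  {"rx": 0, "ry": 0, "rz": 0, "dx": -8, "dy": 0, "dz": 21, "gripper": 1},
  {"rx": 0, "ry": 0, "rz": 0, "dx": -8, "dy": 0, "dz": 21, "gripper": 1},
  {"rx": 0, "ry": 0, "rz": 0, "dx": -8, "dy": 0, "dz": 21, "gripper": 1},
  {"rx": 0, "ry": 0, "rz": 0, "dx": -8, "dy": 0, "dz": 21, "gripper": 1},
  {"rx": 0, "ry": 0, "rz": 0, "dx": -8, "dy": 0, "dz": 21, "gripper": 1},
  {"rx": 0, "ry": 0, "rz": 0, "dx": 0, "dy": 0, "dz": 0, "gripper": 1},
  {"rx": 0, "ry": 0, "rz": 0, "dx": 0, "dy": 0, "dz": 0, "gripper": 1},
])

```text
clock: 25.02
tcp_pos: [0.432, -0.0717, 0.1413]
orientation: [-3.112, 0.013, -0.358]
contact_force: [-0.8, 0.4, 0.1]
grip_width: 0.0852
gripper_force: 0.0
```

```bash
python3 - <<'E'
from h import *
st(); plan([.444,-.0768,.0978],ori(13,-1))
E
```

```text
t 25.025 p [ 0.432  -0.0717  0.1413] w 0.0852 F [-0.8  0.4  0.1] gf 0.0
[[0.974, -0.007, 0.227], [-0.01, -1.0, 0.008], [0.227, -0.01, -0.974]] [-0.61  0.19  0.72  2.39 -0.4   0.41 -1.14]
turn [-0.7 -0.1  0.4] rows 0.08267605897364191 | shift in old axes [ 1.8  5.4 45. ] | in new axes [ 2.   4.9 45.1] rows 0.9075297549546262
```

Request:
step_arm([
  {"rx": -0.6, "ry": 0, "rz": 0.4, "dx": 1, "dy": 5, "dz": 0, "gripper": 1},
  {"rx": 0, "ry": 0, "rz": 0, "dx": 1, "dy": 0, "dz": 12, "gripper": 1},
  {"rx": 0, "ry": 0, "rz": 0, "dx": 0, "dy": 0, "dz": 12, "gripper": 1},
  {"rx": 0, "ry": 0, "rz": 0, "dx": 0, "dy": 0, "dz": 12, "gripper": 1},
  {"rx": 0, "ry": 0, "rz": 0, "dx": 0, "dy": 0, "dz": 6, "gripper": 1},
  {"rx": 0, "ry": 0, "rz": 0, "dx": 0, "dy": 0, "dz": 2, "gripper": 1},
  {"rx": 0, "ry": 0, "rz": 0, "dx": 0, "dy": 0, "dz": 0, "gripper": 1},
  {"rx": 0, "ry": 0, "rz": 0, "dx": 0, "dy": 0, "dz": 0, "gripper": 1},
])

```text
clock: 26.02
tcp_pos: [0.4434, -0.0778, 0.0985]
orientation: [3.12, -0.028, 0.359]
contact_force: [0.3, 0.3, 0.2]
grip_width: 0.0854
gripper_force: 0.0
```

```bash
python3 - <<'E'
from h import *
st(); plan([.444,-.0768,.0978],ori(13,-1))
E
```

```text
t 26.025 p [ 0.4434 -0.0778  0.0985] w 0.0854 F [0.3 0.3 0.2] gf 0.0
[[0.974, -0.018, 0.227], [-0.018, -1.0, -0.003], [0.227, -0.001, -0.974]] [-0.43  0.31  0.54  2.39 -0.6   0.31 -0.95]
turn [-0.1 -0.1 -0. ] rows 0.014057759813276829 | shift in old axes [ 0.4 -1.   0.8] | in new axes [ 0.4 -1.   0.8] rows 0.026862337164442803
```

Request:
step_arm([
  {"rx": 0, "ry": 0, "rz": 0, "dx": 0, "dy": -1, "dz": 1, "gripper": 0.3},
  {"rx": 0, "ry": 0, "rz": 0, "dx": 0, "dy": 0, "dz": 0, "gripper": -1},
  {"rx": 0, "ry": 0, "rz": 0, "dx": 0, "dy": 0, "dz": 0, "gripper": -1},
  {"rx": 0, "ry": 0, "rz": 0, "dx": 0, "dy": 0, "dz": 0, "gripper": -1},
  {"rx": 0, "ry": 0, "rz": 0, "dx": 0, "dy": 0, "dz": 0, "gripper": -1},
  {"rx": 0, "ry": 0, "rz": 0, "dx": 0, "dy": 0, "dz": 0, "gripper": -1},
  {"rx": 0, "ry": 0, "rz": 0, "dx": 0, "dy": 0, "dz": -3, "gripper": -1},
  {"rx": 0, "ry": 0, "rz": 0, "dx": 0, "dy": 0, "dz": -6, "gripper": -1},
  {"rx": 0, "ry": 0, "rz": 0, "dx": 0, "dy": 0, "dz": -8, "gripper": -1},
  {"rx": 0, "ry": 0, "rz": 0, "dx": 0, "dy": 0, "dz": -8, "gripper": -1},
  {"rx": 0, "ry": 0, "rz": 0, "dx": 0, "dy": 0, "dz": -8, "gripper": -1},
  {"rx": 0, "ry": 0, "rz": 0, "dx": 0, "dy": 0, "dz": -6, "gripper": -1},
  {"rx": 0, "ry": 0, "rz": 0, "dx": 0, "dy": 0, "dz": 0, "gripper": -1},
])

```text
clock: 27.65
tcp_pos: [0.4344, -0.0764, 0.1354]
orientation: [3.121, -0.028, 0.358]
contact_force: [-1.1, -0.1, -2.1]
grip_width: 0.0429
gripper_force: 61.3
```

Request:
step_arm([
  {"rx": 0, "ry": 0, "rz": 0, "dx": -4, "dy": 0, "dz": -5, "gripper": -1},
  {"rx": 0, "ry": 0, "rz": 0, "dx": -4, "dy": 0, "dz": -5, "gripper": -1},
  {"rx": 0, "ry": 0, "rz": 0, "dx": -3, "dy": 0, "dz": -8, "gripper": -1},
  {"rx": 0, "ry": 0, "rz": 0, "dx": -3, "dy": 0, "dz": -8, "gripper": -1},
  {"rx": 0, "ry": 0, "rz": 0, "dx": -2, "dy": 0, "dz": -8, "gripper": -1},
  {"rx": 0, "ry": 0, "rz": 0, "dx": 0, "dy": 0, "dz": -8, "gripper": -1},
  {"rx": 0, "ry": 0, "rz": 0, "dx": 0, "dy": 0, "dz": -10, "gripper": -1},
  {"rx": 0, "ry": 0, "rz": 0, "dx": 0, "dy": 0, "dz": -15, "gripper": -1},
  {"rx": 0, "ry": 0, "rz": 0, "dx": 0, "dy": 0, "dz": -20, "gripper": -1},
  {"rx": 0, "ry": 0, "rz": 0, "dx": 0, "dy": 0, "dz": -18, "gripper": -1},
  {"rx": 0, "ry": 0, "rz": 0, "dx": 0, "dy": 0, "dz": 0, "gripper": -1},
  {"rx": 0, "ry": 0, "rz": 0, "dx": 0, "dy": 0, "dz": 0, "gripper": -1},
])

```text
clock: 29.15
tcp_pos: [0.3949, -0.0762, 0.2332]
orientation: [3.121, -0.029, 0.357]
contact_force: [0.1, -0.3, -2.0]
grip_width: 0.0428
gripper_force: 61.3
```

```bash
python3 - <<'E'
from h import *
st(); rows([([.41,-.077,.237],ori(0),2),([.5845,.0965,.245],ori(0),6)])
E
```

```text
t 29.15 p [ 0.3949 -0.0762  0.2332] w 0.0428 F [ 0.1 -0.3 -2. ] gf 61.32199705759376
[[0.974, -0.018, 0.226], [-0.018, -1.0, -0.003], [0.226, -0.001, -0.974]] [-0.8  -0.19  0.77  2.36  0.21  0.7  -1.76]
turn [ 0.  -6.5 -0.5] shift [ 8.  0. -0.]
turn [ 0.  -6.5 -0.5] shift [ 8.  0. -1.]
-- [ 0.411 -0.076  0.237]
turn [ 0. -0. -0.] shift [ 29. -29.  -1.]
turn [ 0. -0. -0.] shift [ 29. -29.  -1.]
turn [ 0. -0. -0.] shift [ 29. -29.  -1.]
turn [ 0. -0. -0.] shift [ 29. -29.  -1.]
turn [ 0. -0. -0.] shift [ 29. -29.  -1.]
turn [ 0. -0. -0.] shift [ 29. -29.  -1.]
-- [0.585 0.097 0.243]
```

Request:
step_arm([
  {"rx": 0, "ry": -6.5, "rz": -0.5, "dx": 8, "dy": 0, "dz": 0, "gripper": -1},
  {"rx": 0, "ry": -6.5, "rz": -0.5, "dx": 8, "dy": 0, "dz": -1, "gripper": -1},
  {"rx": 0, "ry": 0, "rz": 0, "dx": 29, "dy": -29, "dz": -1, "gripper": -1},
  {"rx": 0, "ry": 0, "rz": 0, "dx": 29, "dy": -29, "dz": -1, "gripper": -1},
  {"rx": 0, "ry": 0, "rz": 0, "dx": 29, "dy": -29, "dz": -1, "gripper": -1},
  {"rx": 0, "ry": 0, "rz": 0, "dx": 29, "dy": -29, "dz": -1, "gripper": -1},
  {"rx": 0, "ry": 0, "rz": 0, "dx": 29, "dy": -29, "dz": -1, "gripper": -1},
  {"rx": 0, "ry": 0, "rz": 0, "dx": 29, "dy": -29, "dz": -1, "gripper": -1},
  {"rx": 0, "ry": 0, "rz": 0, "dx": 0, "dy": 0, "dz": 0, "gripper": -1},
  {"rx": 0, "ry": 0, "rz": 0, "dx": 0, "dy": 0, "dz": 0, "gripper": -1},
])

```text
clock: 30.4
tcp_pos: [0.5845, 0.0968, 0.2424]
orientation: [3.138, -0.002, -0.001]
contact_force: [0.3, -0.8, -2.0]
grip_width: 0.0431
gripper_force: 61.7
```

```bash
python3 - <<'E'
from h import *
st(); plan([.5845,.097,.101],ori(0))
E
```

```text
t 30.4 p [0.5845 0.0968 0.2424] w 0.0431 F [ 0.3 -0.8 -2. ] gf 61.70225951868815
[[1.0, -0.001, -0.0], [-0.001, -1.0, -0.003], [-0.0, 0.003, -1.0]] [-0.88  0.45  0.82  1.81 -0.37  1.04 -1.49]
turn [ 0.2  0.  -0.1] rows 0.01933185159393284 | shift in old axes [ 1.000e-01 -7.000e-01  1.414e+02] | in new axes [  0.   -0.2 141.4] rows 2.8270567532818682
```

Request:
step_arm([
  {"rx": 0, "ry": 0, "rz": 0, "dx": 0, "dy": 0, "dz": 25, "gripper": -1},
  {"rx": 0, "ry": 0, "rz": 0, "dx": 0, "dy": 0, "dz": 25, "gripper": -1},
  {"rx": 0, "ry": 0, "rz": 0, "dx": 0, "dy": 0, "dz": 25, "gripper": -1},
  {"rx": 0, "ry": 0, "rz": 0, "dx": 0, "dy": 0, "dz": 25, "gripper": -1},
  {"rx": 0, "ry": 0, "rz": 0, "dx": 0, "dy": 0, "dz": 15, "gripper": -1},
  {"rx": 0, "ry": 0, "rz": 0, "dx": 0, "dy": 0, "dz": 12, "gripper": -1},
  {"rx": 0, "ry": 0, "rz": 0, "dx": 0, "dy": 0, "dz": 6, "gripper": -1},
  {"rx": 0, "ry": 0, "rz": 0, "dx": 0, "dy": 0, "dz": 4, "gripper": -1},
  {"rx": 0, "ry": 0, "rz": 0, "dx": 0, "dy": 0, "dz": 2, "gripper": -1},
  {"rx": 0, "ry": 0, "rz": 0, "dx": 0, "dy": 0, "dz": 0, "gripper": -1},
  {"rx": 0, "ry": 0, "rz": 0, "dx": 0, "dy": 0, "dz": 0, "gripper": -1},
])

```text
clock: 31.78
tcp_pos: [0.5855, 0.0975, 0.105]
orientation: [3.141, -0.001, 0.003]
contact_force: [-0.0, -0.0, -1.2]
grip_width: 0.0428
gripper_force: 61.7
```

Request:
step_arm([
  {"rx": 0, "ry": 0, "rz": 0, "dx": 0, "dy": 0, "dz": 2, "gripper": -1},
  {"rx": 0, "ry": 0, "rz": 0, "dx": 0, "dy": 0, "dz": 1.5, "gripper": -1},
  {"rx": 0, "ry": 0, "rz": 0, "dx": 0, "dy": 0, "dz": 0, "gripper": -1},
  {"rx": 0, "ry": 0, "rz": 0, "dx": 0, "dy": 0, "dz": 0, "gripper": -1},
])

```text
clock: 32.28
tcp_pos: [0.5855, 0.0975, 0.1014]
orientation: [3.141, -0.001, 0.003]
contact_force: [-0.6, -0.6, 1.3]
grip_width: 0.0429
gripper_force: 62.0
```

Request:
step_arm([
  {"rx": 0, "ry": 0, "rz": 0, "dx": 0, "dy": 0, "dz": 0.5, "gripper": -1},
  {"rx": 0, "ry": 0, "rz": 0, "dx": 0, "dy": 0, "dz": 0, "gripper": 0.2},
  {"rx": 0, "ry": 0, "rz": 0, "dx": 0, "dy": 0, "dz": 0, "gripper": 0.4},
  {"rx": 0, "ry": 0, "rz": 0, "dx": 0, "dy": 0, "dz": 0, "gripper": 0.4},
  {"rx": 0, "ry": 0, "rz": 0, "dx": 0, "dy": 0, "dz": 0, "gripper": 0.4},
  {"rx": 0, "ry": 0, "rz": 0, "dx": 0, "dy": 0, "dz": -10, "gripper": 0.4},
  {"rx": 0, "ry": 0, "rz": 0, "dx": 0, "dy": 0, "dz": -20, "gripper": 0.4},
  {"rx": 0, "ry": 0, "rz": 0, "dx": 0, "dy": 0, "dz": -30, "gripper": 0.4},
  {"rx": 0, "ry": 0, "rz": 0, "dx": 0, "dy": 0, "dz": -40, "gripper": 1},
  {"rx": 0, "ry": 0, "rz": 0, "dx": 0, "dy": 0, "dz": -40, "gripper": 1},
  {"rx": 0, "ry": 0, "rz": 0, "dx": 0, "dy": 0, "dz": 0, "gripper": 1},
])

```text
clock: 33.65
tcp_pos: [0.5872, 0.0973, 0.2453]
orientation: [-3.14, 0.002, -0.013]
contact_force: [1.0, -0.8, 0.1]
grip_width: 0.0854
gripper_force: 0.0
```

```bash
python3 - <<'E'
from search import *
from h import *
st()
a=r.grab_frame('side');cv2.imwrite('pics/s5.png',a)
def tips(a):
    g=cv2.cvtColor(a,cv2.COLOR_BGR2HSV); m=cv2.inRange(g,(5,110,40),(18,255,190))
    n,l,s,c=cv2.connectedComponentsWithStats(m)
    for i in range(1,n):
        if s[i,4]>80: print(s[i],np.round(c[i],1))
tips(a)
cv2.imwrite('pics/g5.png',cv2.resize(a[100:300,180:430],(750,600),interpolation=3))
E
```

```text
t 33.65 p [0.5872 0.0973 0.2453] w 0.0854 F [ 1.  -0.8  0.1] gf 0.0
[[1.0, -0.001, 0.009], [-0.001, -1.0, 0.002], [0.009, -0.002, -1.0]] [-0.88  0.45  0.82  1.81 -0.38  1.04 -1.49]
[348 153  16  14 116] [356.1 160.1]
[257 184  17  17 181] [264.9 191.4]
[278 188  19  16 199] [285.7 194.4]
[296 201  43  23 541] [313.8 212.6]
[379 234  13  27 268] [384.6 247.7]
[337 236  19  27 310] [346.9 248. ]
[126 322  18  14 154] [135.3 329.6]
[151 340  22  30 450] [162.1 355.5]
[128 342  18  25 263] [136.6 354.3]
[284 364  36  18 179] [301.4 369.7]
```

View pics/g5.png

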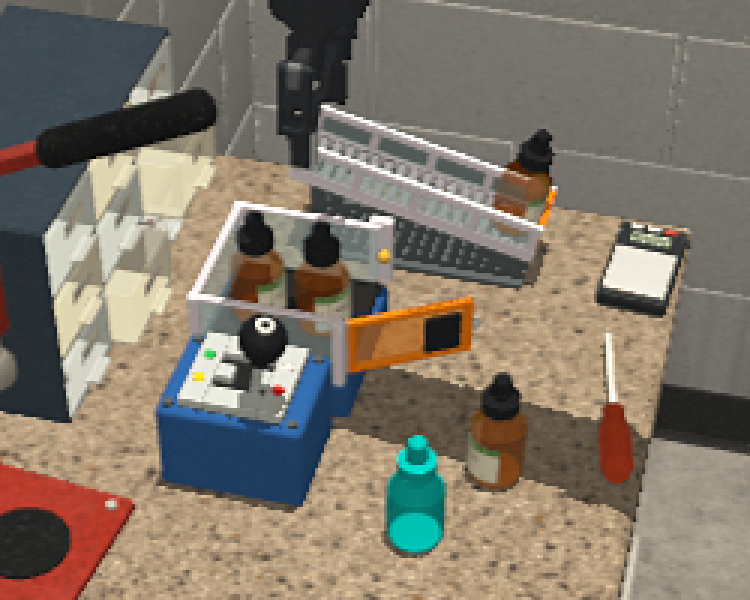

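```bash
python3 - <<'E'
from search import *
from h import *
q=np.array(r.get_obs()['joints'])
up=([.43,.197,.25],ori(0)); dn=([.412,.197,.058],ori(0))
# lane load at s mm up the floor: floor point + 60 mm along normal
def lane(s,h): 
    c,n=np.cos(np.radians(13)),np.sin(np.radians(13)); x=s*c-h*n; z=35+s*n+h*c
    return [.4355+x/1000,-.0765-x/1000*.012,z/1000]
print(lane(23.6,59),lane(95,59),lane(95,140))
for x in [up,([.412,.197,.2],ori(0)),dn,([.42,.197,.25],ori(0)),(lane(95,170),ori(0)),(lane(95,140),ori(13,-1)),(lane(95,59),ori(13,-1))]:
    q,mj,me=run(q,[x]); print(np.round(x[0],3),np.round(q,2),round(mj,2),round(me,4))
rows([(*up,5),([.412,.197,.16],ori(0),4)])
E
```

```text
[np.float64(0.4452230213226435), np.float64(-0.07661667625587172), np.float64(0.0977966787048441)] [np.float64(0.5147930439483093), np.float64(-0.07745151652737971), np.float64(0.11385818398499606)] [np.float64(0.4965720085464562), np.float64(-0.07723286410255747), np.float64(0.19278215923260011)]
[0.43  0.197 0.25 ] [-1.32  0.17  0.87  2.07 -0.16  0.97 -1.94] 0.08 0.0
[0.412 0.197 0.2  ] [-1.3   0.23  0.84  2.15 -0.23  0.85 -1.89] 0.06 0.0
[0.412 0.197 0.058] [-1.07  0.51  0.61  2.24 -0.56  0.55 -1.6 ] 0.07 0.0
[0.42  0.197 0.25 ] [-1.37  0.15  0.91  2.09 -0.15  0.96 -1.96] 0.06 0.0
[ 0.49  -0.077  0.222] [-0.78  0.31  0.98  2.06 -0.32  0.93 -1.2 ] 0.09 0.0
[ 0.497 -0.077  0.193] [-0.79  0.24  0.95  2.22 -0.4   0.59 -1.15] 0.18 0.0
[ 0.515 -0.077  0.114] [-0.55  0.41  0.7   2.23 -0.69  0.44 -0.89] 0.11 0.0
turn [-0.  -0.1 -0. ] shift [-31. -20.  -1.]
turn [-0.  -0.1 -0. ] shift [-31. -20.  -1.]
turn [-0.  -0.1 -0. ] shift [-31. -20.  -1.]
turn [-0.  -0.1 -0. ] shift [-31. -20.  -1.]
turn [-0.  -0.1 -0. ] shift [-31. -20.  -1.]
-- [0.431 0.198 0.248]
turn [-0.  0. -0.] shift [-5.  0. 22.]
turn [-0.  0. -0.] shift [-5.  0. 22.]
turn [-0.  0. -0.] shift [-5.  0. 22.]
turn [-0.  0. -0.] shift [-5.  0. 22.]
-- [0.411 0.198 0.16 ]
```

Request:
step_arm([
  {"rx": 0, "ry": -0.4, "rz": 0, "dx": -31, "dy": -20, "dz": -1, "gripper": 0.6},
  {"rx": 0, "ry": 0, "rz": 0, "dx": -31, "dy": -20, "dz": -1, "gripper": 0.6},
  {"rx": 0, "ry": 0, "rz": 0, "dx": -31, "dy": -20, "dz": -1, "gripper": 0.6},
  {"rx": 0, "ry": 0, "rz": 0, "dx": -31, "dy": -20, "dz": -1, "gripper": 0.6},
  {"rx": 0, "ry": 0, "rz": 0, "dx": -31, "dy": -20, "dz": -1, "gripper": 0.6},
  {"rx": 0, "ry": 0, "rz": 0, "dx": -5, "dy": 0, "dz": 22, "gripper": 0.6},
  {"rx": 0, "ry": 0, "rz": 0, "dx": -5, "dy": 0, "dz": 22, "gripper": 0.6},
  {"rx": 0, "ry": 0, "rz": 0, "dx": -5, "dy": 0, "dz": 22, "gripper": 0.6},
  {"rx": 0, "ry": 0, "rz": 0, "dx": -5, "dy": 0, "dz": 22, "gripper": 0.6},
  {"rx": 0, "ry": 0, "rz": 0, "dx": 0, "dy": 0, "dz": 0, "gripper": 0.6},
])

```text
clock: 34.95
tcp_pos: [0.408, 0.1966, 0.1571]
orientation: [3.138, -0.001, -0.014]
contact_force: [0.1, -0.1, 0.1]
grip_width: 0.0686
gripper_force: 0.0
```

```bash
python3 - <<'E'
from h import *
st(); plan([.412,.197,.058],ori(0))
a=r.grab_frame('side')
g=cv2.cvtColor(a,cv2.COLOR_BGR2HSV); m=cv2.inRange(g,(5,110,40),(18,255,190))
n,l,s,c=cv2.connectedComponentsWithStats(m)
for i in range(1,n):
    if s[i,4]>150 and 200<s[i,1]<300: print(s[i],np.round(c[i],1))
cv2.imwrite('pics/g6.png',cv2.resize(a[180:280,280:410],(780,600),interpolation=3))
E
```

```text
t 34.95 p [0.408  0.1966 0.1571] w 0.0686 F [ 0.1 -0.1  0.1] gf 0.0
[[1.0, -0.001, -0.009], [-0.001, -1.0, -0.004], [-0.009, 0.004, -1.0]] [-1.25  0.32  0.8   2.19 -0.34  0.76 -1.8 ]
turn [ 0.2  0.5 -0.1] rows 0.055523530053908664 | shift in old axes [ 4.9 -0.7 99. ] | in new axes [ 4.  -0.4 99.1] rows 1.9831368144189652
[296 201  43  23 508] [313.7 213.1]
[337 236  19  27 306] [346.8 248.1]
```

View pics/g6.png

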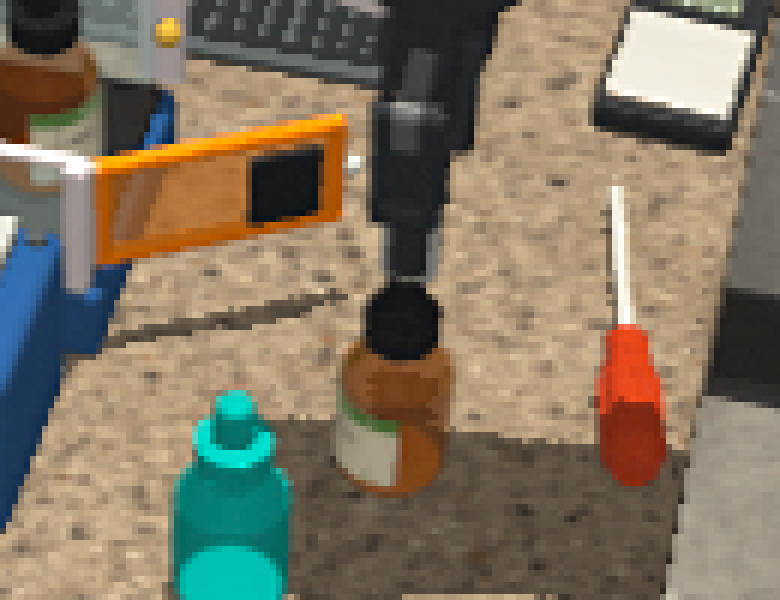

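Request:
step_arm([
  {"rx": 0.2, "ry": 0.5, "rz": 0, "dx": 4, "dy": 0, "dz": 15, "gripper": 0.6},
  {"rx": 0, "ry": 0, "rz": 0, "dx": 0, "dy": 0, "dz": 20, "gripper": 0.6},
  {"rx": 0, "ry": 0, "rz": 0, "dx": 0, "dy": 0, "dz": 20, "gripper": 0.6},
  {"rx": 0, "ry": 0, "rz": 0, "dx": 0, "dy": 0, "dz": 20, "gripper": 0.6},
  {"rx": 0, "ry": 0, "rz": 0, "dx": 0, "dy": 0, "dz": 12, "gripper": 0.6},
  {"rx": 0, "ry": 0, "rz": 0, "dx": 0, "dy": 0, "dz": 8, "gripper": 0.6},
  {"rx": 0, "ry": 0, "rz": 0, "dx": 0, "dy": 0, "dz": 2, "gripper": 0.6},
  {"rx": 0, "ry": 0, "rz": 0, "dx": 0, "dy": 0, "dz": 0, "gripper": 0.6},
  {"rx": 0, "ry": 0, "rz": 0, "dx": 0, "dy": 0, "dz": 0, "gripper": 0.6},
])

```text
clock: 36.12
tcp_pos: [0.4141, 0.198, 0.0617]
orientation: [-3.138, 0.001, -0.006]
contact_force: [-0.6, 0.0, -0.1]
grip_width: 0.0684
gripper_force: 0.0
```

Request:
step_arm([
  {"rx": 0, "ry": 0, "rz": 0, "dx": 0, "dy": 0, "dz": 2.5, "gripper": 0.6},
  {"rx": 0, "ry": 0, "rz": 0, "dx": 0, "dy": 0, "dz": 0, "gripper": -1},
  {"rx": 0, "ry": 0, "rz": 0, "dx": 0, "dy": 0, "dz": 0, "gripper": -1},
  {"rx": 0, "ry": 0, "rz": 0, "dx": 0, "dy": 0, "dz": 0, "gripper": -1},
  {"rx": 0, "ry": 0, "rz": 0, "dx": 0, "dy": 0, "dz": 0, "gripper": -1},
  {"rx": 0, "ry": 0, "rz": 0, "dx": 0, "dy": 0, "dz": 0, "gripper": -1},
  {"rx": 0, "ry": 0, "rz": 0, "dx": 0, "dy": 0, "dz": -10, "gripper": -1},
  {"rx": 0, "ry": 0, "rz": 0, "dx": 0, "dy": 0, "dz": -20, "gripper": -1},
  {"rx": 0, "ry": 0, "rz": 0, "dx": 0, "dy": 0, "dz": 0, "gripper": -1},
])

```text
clock: 37.25
tcp_pos: [0.4144, 0.1984, 0.0898]
orientation: [-3.137, 0.001, -0.008]
contact_force: [0.2, -0.8, -3.0]
grip_width: 0.0433
gripper_force: 61.7
```

```bash
python3 - <<'E'
from search import *
from h import *
q=np.array(r.get_obs()['joints'])
def lane(s,h): 
    c,n=np.cos(np.radians(13)),np.sin(np.radians(13)); x=s*c-h*n; z=35+s*n+h*c
    return [.4355+x/1000,-.0765-x/1000*.012,z/1000]
W=[([.42,.197,.25],ori(0)),([lane(84,140)[0],-.077,.25],ori(0)),(lane(84,150),ori(13,-1)),(lane(84,75),ori(13,-1))]
for x in W:
    q,mj,me=run(q,[x]); print(np.round(x[0],3),np.round(q,2),round(mj,2),round(me,4))
rows([(*W[0],5),(*W[1],7),(*W[2],3)])
E
```

```text
[0.42  0.197 0.25 ] [-1.38  0.16  0.91  2.09 -0.15  0.96 -1.96] 0.06 0.0
[ 0.486 -0.077  0.25 ] [-0.84  0.26  1.03  2.04 -0.27  0.99 -1.24] 0.08 0.0
[ 0.484 -0.077  0.2  ] [-0.85  0.2   1.    2.24 -0.34  0.59 -1.19] 0.2 0.0
[ 0.5   -0.077  0.127] [-0.6   0.37  0.77  2.26 -0.65  0.46 -0.92] 0.12 0.0
turn [-0.  -0.1 -0. ] shift [  1.   0. -32.]
turn [-0.  -0.1 -0. ] shift [  1.   0. -32.]
turn [-0.  -0.1 -0. ] shift [  1.   0. -32.]
turn [-0.  -0.1 -0. ] shift [  1.   0. -32.]
turn [-0.  -0.1 -0. ] shift [  1.   0. -32.]
-- [0.419 0.198 0.25 ]
turn [-0.  0. -0.] shift [10. 39. -0.]
turn [-0.  0. -0.] shift [10. 39. -0.]
turn [-0.  0. -0.] shift [10. 39. -0.]
turn [-0.  0. -0.] shift [10. 39. -0.]
turn [-0.  0. -0.] shift [10. 39. -0.]
turn [-0.  0. -0.] shift [10. 39. -0.]
turn [-0.  0. -0.] shift [10. 39. -0.]
-- [ 0.489 -0.075  0.248]
turn [-0.1  4.4  0.3] shift [-2.  1. 16.]
turn [-0.1  4.4  0.3] shift [-3.  1. 16.]
turn [-0.1  4.4  0.3] shift [-4.  1. 16.]
-- [ 0.484 -0.078  0.2  ]
```

Request:
step_arm([
  {"rx": 0, "ry": -0.4, "rz": 0, "dx": 1, "dy": 0, "dz": -32, "gripper": -1},
  {"rx": 0, "ry": 0, "rz": 0, "dx": 1, "dy": 0, "dz": -32, "gripper": -1},
  {"rx": 0, "ry": 0, "rz": 0, "dx": 1, "dy": 0, "dz": -32, "gripper": -1},
  {"rx": 0, "ry": 0, "rz": 0, "dx": 1, "dy": 0, "dz": -32, "gripper": -1},
  {"rx": 0, "ry": 0, "rz": 0, "dx": 1, "dy": 0, "dz": -32, "gripper": -1},
  {"rx": 0, "ry": 0, "rz": 0, "dx": 10, "dy": 39, "dz": 0, "gripper": -1},
  {"rx": 0, "ry": 0, "rz": 0, "dx": 10, "dy": 39, "dz": 0, "gripper": -1},
  {"rx": 0, "ry": 0, "rz": 0, "dx": 10, "dy": 39, "dz": 0, "gripper": -1},
  {"rx": 0, "ry": 0, "rz": 0, "dx": 10, "dy": 39, "dz": 0, "gripper": -1},
  {"rx": 0, "ry": 0, "rz": 0, "dx": 10, "dy": 39, "dz": 0, "gripper": -1},
  {"rx": 0, "ry": 0, "rz": 0, "dx": 10, "dy": 39, "dz": 0, "gripper": -1},
  {"rx": 0, "ry": 0, "rz": 0, "dx": 10, "dy": 39, "dz": 0, "gripper": -1},
  {"rx": 0, "ry": 4.4, "rz": 0.3, "dx": 0, "dy": 0, "dz": 0, "gripper": -1},
  {"rx": 0, "ry": 4.4, "rz": 0.3, "dx": 0, "dy": 0, "dz": 0, "gripper": -1},
  {"rx": 0, "ry": 4.3, "rz": 0.3, "dx": 0, "dy": 0, "dz": 0, "gripper": -1},
  {"rx": 0, "ry": 0, "rz": 0, "dx": 0, "dy": 0, "dz": 0, "gripper": -1},
])

```text
clock: 39.25
tcp_pos: [0.4872, -0.0752, 0.2469]
orientation: [-3.117, 0.025, -0.348]
contact_force: [-0.9, -0.2, -2.7]
grip_width: 0.043
gripper_force: 62.4
```

```bash
cat >> h.py <<'E'
def lane(s,h): 
    c,n=np.cos(np.radians(13)),np.sin(np.radians(13)); x=s*c-h*n; z=35+s*n+h*c
    return [.4355+x/1000,-.0765-x/1000*.012,z/1000]
E
python3 - <<'E'
from h import *
st(); plan(lane(84,75),ori(13,-1));plan(lane(84,60),ori(13,-1))
E
```

```text
t 39.25 p [ 0.4872 -0.0752  0.2469] w 0.043 F [-0.9 -0.2 -2.7] gf 62.39167485939106
[[0.975, -0.016, 0.221], [-0.017, -1.0, 0.003], [0.221, -0.007, -0.975]] [-0.96  0.09  1.08  2.18 -0.16  0.71 -1.37]
turn [-0.4  0.3  0. ] rows 0.047576351423901944 | shift in old axes [-13.4   2.7 119.9] | in new axes [-14.    1.9 119.9] rows 2.4138002157080742
turn [-0.4  0.3  0. ] rows 0.047576351423901944 | shift in old axes [-13.4   2.8 134.9] | in new axes [-14.    1.9 134.9] rows 2.711965418483658
```

Request:
step_arm([
  {"rx": -0.4, "ry": 0.3, "rz": 0, "dx": -14, "dy": 2, "dz": 20, "gripper": -1},
  {"rx": 0, "ry": 0, "rz": 0, "dx": 0, "dy": 0, "dz": 20, "gripper": -1},
  {"rx": 0, "ry": 0, "rz": 0, "dx": 0, "dy": 0, "dz": 20, "gripper": -1},
  {"rx": 0, "ry": 0, "rz": 0, "dx": 0, "dy": 0, "dz": 15, "gripper": -1},
  {"rx": 0, "ry": 0, "rz": 0, "dx": 0, "dy": 0, "dz": 15, "gripper": -1},
  {"rx": 0, "ry": 0, "rz": 0, "dx": 0, "dy": 0, "dz": 12, "gripper": -1},
  {"rx": 0, "ry": 0, "rz": 0, "dx": 0, "dy": 0, "dz": 10, "gripper": -1},
  {"rx": 0, "ry": 0, "rz": 0, "dx": 0, "dy": 0, "dz": 8, "gripper": -1},
  {"rx": 0, "ry": 0, "rz": 0, "dx": 0, "dy": 0, "dz": 5, "gripper": -1},
  {"rx": 0, "ry": 0, "rz": 0, "dx": 0, "dy": 0, "dz": 0, "gripper": -1},
  {"rx": 0, "ry": 0, "rz": 0, "dx": 0, "dy": 0, "dz": 0, "gripper": -1},
])

```text
clock: 40.62
tcp_pos: [0.5038, -0.0781, 0.1233]
orientation: [3.116, -0.027, 0.361]
contact_force: [0.9, 0.6, -2.5]
grip_width: 0.0432
gripper_force: 62.4
```

```bash
python3 - <<'E'
from h import *
st(); plan(lane(84,60),ori(13,-1))
E
```

```text
t 40.625 p [ 0.5038 -0.0781  0.1233] w 0.0432 F [ 0.9  0.6 -2.5] gf 62.38336489936046
[[0.973, -0.018, 0.228], [-0.017, -1.0, -0.006], [0.228, 0.002, -0.974]] [-0.57  0.38  0.73  2.25 -0.65  0.45 -0.92]
turn [ 0.1 -0.2  0. ] rows 0.02412760827150274 | shift in old axes [-2.5 -0.8 10.6] | in new axes [-2.4 -0.8 10.6] rows 0.2187063718541832
```

Request:
step_arm([
  {"rx": 0, "ry": -0.2, "rz": 0, "dx": 0, "dy": -0.8, "dz": 5, "gripper": -1},
  {"rx": 0, "ry": 0, "rz": 0, "dx": 0, "dy": 0, "dz": 3, "gripper": -1},
  {"rx": 0, "ry": 0, "rz": 0, "dx": 0, "dy": 0, "dz": 1.5, "gripper": -1},
  {"rx": 0, "ry": 0, "rz": 0, "dx": 0, "dy": 0, "dz": 0, "gripper": -1},
  {"rx": 0, "ry": 0, "rz": 0, "dx": 0, "dy": 0, "dz": 0, "gripper": -1},
])

```text
clock: 41.25
tcp_pos: [0.5058, -0.0775, 0.1138]
orientation: [3.117, -0.028, 0.355]
contact_force: [-0.0, 0.2, -2.1]
grip_width: 0.0435
gripper_force: 62.4
```

Request:
step_arm([
  {"rx": 0, "ry": 0, "rz": 0, "dx": 0, "dy": 0, "dz": 1, "gripper": -1},
  {"rx": 0, "ry": 0, "rz": 0, "dx": 0, "dy": 0, "dz": 1, "gripper": -1},
  {"rx": 0, "ry": 0, "rz": 0, "dx": 0, "dy": 0, "dz": 0, "gripper": -1},
  {"rx": 0, "ry": 0, "rz": 0, "dx": 0, "dy": 0, "dz": 0, "gripper": -1},
])

```text
clock: 41.75
tcp_pos: [0.5063, -0.0775, 0.1124]
orientation: [3.118, -0.028, 0.355]
contact_force: [-3.9, 0.1, 9.8]
grip_width: 0.0431
gripper_force: 63.6
```

Request:
step_arm([
  {"rx": 0, "ry": 0, "rz": 0, "dx": 0, "dy": 0, "dz": -0.5, "gripper": -1},
  {"rx": 0, "ry": 0, "rz": 0, "dx": 0, "dy": 0, "dz": 0, "gripper": 0.2},
  {"rx": 0, "ry": 0, "rz": 0, "dx": 0, "dy": 0, "dz": 0, "gripper": 0.3},
  {"rx": 0, "ry": 0, "rz": 0, "dx": 0, "dy": 0, "dz": 0, "gripper": 0.5},
  {"rx": 0, "ry": 0, "rz": 0, "dx": 0, "dy": 0, "dz": 0, "gripper": 0.7},
  {"rx": 0, "ry": 0, "rz": 0, "dx": 0, "dy": 0, "dz": 0, "gripper": 0.7},
  {"rx": 0, "ry": 0, "rz": 0, "dx": 0, "dy": 0, "dz": -10, "gripper": 0.7},
  {"rx": 0, "ry": 0, "rz": 0, "dx": 0, "dy": 0, "dz": -20, "gripper": 0.7},
  {"rx": 0, "ry": 0, "rz": 0, "dx": 0, "dy": 0, "dz": -30, "gripper": 0.7},
  {"rx": 0, "ry": 0, "rz": 0, "dx": 0, "dy": 0, "dz": -40, "gripper": 0.7},
  {"rx": 0, "ry": 0, "rz": 0, "dx": 0, "dy": 0, "dz": -40, "gripper": 0.7},
  {"rx": 0, "ry": 0, "rz": 0, "dx": 0, "dy": 0, "dz": 0, "gripper": 0.7},
])

```text
clock: 43.25
tcp_pos: [0.4761, -0.0745, 0.2507]
orientation: [-3.118, 0.021, -0.363]
contact_force: [-0.9, 0.5, -0.2]
grip_width: 0.0728
gripper_force: 0.0
```

```bash
python3 - <<'E'
from h import *
st()
a=r.grab_frame('side');b=r.grab_frame('top');cv2.imwrite('pics/t7.png',b)
cv2.imwrite('pics/g7.png',cv2.resize(a[110:260,180:400],(800,545),interpolation=3))
E
```

```text
t 43.25 p [ 0.4761 -0.0745  0.2507] w 0.0728 F [-0.9  0.5 -0.2] gf 0.0
[[0.973, -0.013, 0.229], [-0.014, -1.0, 0.001], [0.229, -0.004, -0.973]] [-1.12  0.02  1.2   2.2  -0.06  0.7  -1.46]
```

View pics/g7.png

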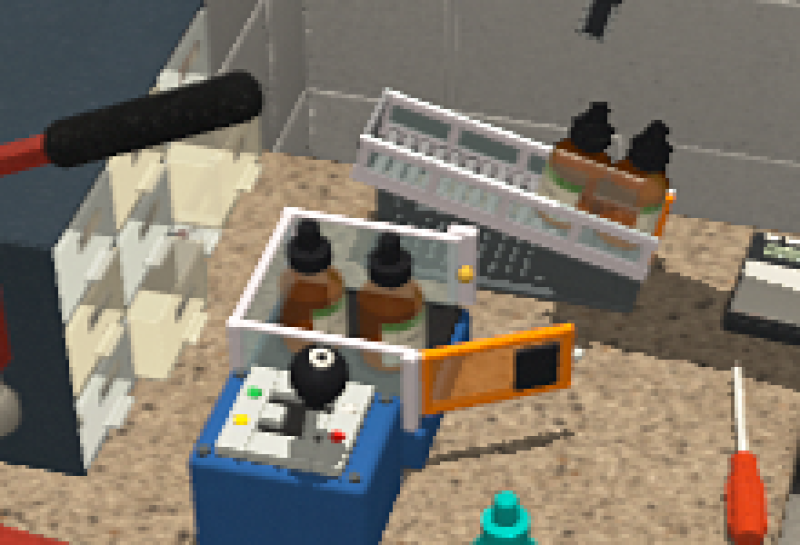

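```bash
cat > door.py <<'E'
from search import *
from h import *
H=np.array([.5515,.155])
def T(th,extra=0,rad=.078):
    t=np.radians(th); f=np.array([-np.sin(t),-np.cos(t)]); n=np.array([-np.cos(t),np.sin(t)])
    off=.003+.011*abs(n[0])+.015*abs(n[1])+extra
    p=H+rad*f+n*off; return [p[0]-.005,p[1],.096]
if __name__=='__main__':
    # measured door from current top view: orange free edge not re-measured; start pose from first pictures
    o=ori(13,-1); W=[([T(60,.035)[0],T(60,.035)[1],.25],o),(T(60,.035),o)]+[(T(a),o) for a in (60,45,30,15,5,0)]+[(T(0,-.006),o),(T(0,.05),o),([*T(0,.05)[:2],.26],o)]
    q=np.array(r.get_obs()['joints'])
    for x in W:
        q,mj,me=run(q,[x],.02); print(np.round(x[0],3),np.round(q,2),round(mj,2),round(me,4))
    rows([(*W[0],6)])
E
python3 door.py
```

```text
[0.451 0.165 0.25 ] [-1.36  0.04  0.85  2.18  0.13  0.74 -2.19] 0.1 0.0
[0.451 0.165 0.096] [-1.06  0.38  0.61  2.3  -0.32  0.33 -1.8 ] 0.06 0.0
[0.468 0.135 0.096] [-0.94  0.38  0.57  2.29 -0.33  0.33 -1.71] 0.06 0.0
[0.476 0.115 0.096] [-0.87  0.38  0.54  2.29 -0.34  0.33 -1.66] 0.03 0.0
[0.49  0.097 0.096] [-0.8   0.39  0.52  2.27 -0.35  0.34 -1.6 ] 0.04 0.0
[0.509 0.084 0.096] [-0.73  0.41  0.49  2.23 -0.36  0.35 -1.55] 0.03 0.0
[0.524 0.079 0.096] [-0.69  0.43  0.48  2.2  -0.37  0.36 -1.53] 0.02 0.0001
[0.532 0.077 0.096] [-0.68  0.43  0.48  2.18 -0.37  0.37 -1.52] 0.01 0.0
[0.538 0.077 0.096] [-0.67  0.44  0.47  2.17 -0.37  0.38 -1.51] 0.01 0.0
[0.482 0.077 0.096] [-0.75  0.37  0.51  2.29 -0.35  0.32 -1.56] 0.04 0.0
[0.482 0.077 0.26 ] [-1.07  0.03  0.77  2.16  0.07  0.74 -1.93] 0.05 0.0
turn [-0. -0.  0.] shift [ -4. -40.  -1.]
turn [-0. -0.  0.] shift [ -4. -40.  -1.]
turn [-0. -0.  0.] shift [ -4. -40.  -1.]
turn [-0. -0.  0.] shift [ -4. -40.  -1.]
turn [-0. -0.  0.] shift [ -4. -40.  -1.]
turn [-0. -0.  0.] shift [ -4. -40.  -1.]
-- [0.454 0.165 0.249]
```

Request:
step_arm([
  {"rx": 0, "ry": 0, "rz": 0, "dx": -4, "dy": -40, "dz": -1, "gripper": -1},
  {"rx": 0, "ry": 0, "rz": 0, "dx": -4, "dy": -40, "dz": -1, "gripper": -1},
  {"rx": 0, "ry": 0, "rz": 0, "dx": -4, "dy": -40, "dz": -1, "gripper": -1},
  {"rx": 0, "ry": 0, "rz": 0, "dx": -4, "dy": -40, "dz": -1, "gripper": -1},
  {"rx": 0, "ry": 0, "rz": 0, "dx": -4, "dy": -40, "dz": -1, "gripper": -1},
  {"rx": 0, "ry": 0, "rz": 0, "dx": -4, "dy": -40, "dz": -1, "gripper": -1},
  {"rx": 0, "ry": 0, "rz": 0, "dx": 0, "dy": 0, "dz": 0, "gripper": -1},
  {"rx": 0, "ry": 0, "rz": 0, "dx": -4.5, "dy": 0, "dz": 19, "gripper": -1},
  {"rx": 0, "ry": 0, "rz": 0, "dx": -4.5, "dy": 0, "dz": 19, "gripper": -1},
  {"rx": 0, "ry": 0, "rz": 0, "dx": -4.5, "dy": 0, "dz": 19, "gripper": -1},
  {"rx": 0, "ry": 0, "rz": 0, "dx": -4.5, "dy": 0, "dz": 19, "gripper": -1},
  {"rx": 0, "ry": 0, "rz": 0, "dx": -4.5, "dy": 0, "dz": 19, "gripper": -1},
  {"rx": 0, "ry": 0, "rz": 0, "dx": -4.5, "dy": 0, "dz": 19, "gripper": -1},
  {"rx": 0, "ry": 0, "rz": 0, "dx": -4.5, "dy": 0, "dz": 19, "gripper": -1},
  {"rx": 0, "ry": 0, "rz": 0, "dx": -4.5, "dy": 0, "dz": 17, "gripper": -1},
  {"rx": 0, "ry": 0, "rz": 0, "dx": 0, "dy": 0, "dz": 0, "gripper": -1},
  {"rx": 0, "ry": 0, "rz": 0, "dx": 0, "dy": 0, "dz": 0, "gripper": -1},
])

```text
clock: 45.48
tcp_pos: [0.4532, 0.1621, 0.0939]
orientation: [3.116, -0.031, 0.353]
contact_force: [0.5, 0.7, 0.0]
grip_width: 0.0002
gripper_force: 0.0
```

```bash
python3 - <<'E'
from door import *
st(); o=ori(13,-1)
rows([(T(60),o,3),(T(45),o,2),(T(30),o,2),(T(15),o,2),(T(5),o,2),(T(0,-.002),o,2)])
E
```

```text
t 45.475 p [0.4532 0.1621 0.0939] w 0.0002 F [0.5 0.7 0. ] gf 0.0
[[0.974, -0.02, 0.224], [-0.019, -1.0, -0.008], [0.224, 0.004, -0.975]] [-1.06  0.39  0.61  2.31 -0.33  0.32 -1.79]
turn [ 0.1  0.  -0. ] shift [5. 9. 1.]
turn [ 0.1  0.  -0. ] shift [5. 9. 0.]
turn [ 0.1  0.  -0. ] shift [5. 9. 0.]
-- [0.467 0.135 0.096]
turn [-0.   0.  -0.1] shift [ 4. 10.  1.]
turn [-0.   0.  -0.1] shift [ 4. 10.  1.]
-- [0.475 0.115 0.096]
turn [-0.  0.  0.] shift [7. 8. 2.]
turn [-0.  0.  0.] shift [7. 8. 2.]
-- [0.49  0.098 0.095]
turn [-0.  0.  0.] shift [10.  7.  2.]
turn [-0.  0.  0.] shift [10.  7.  2.]
-- [0.51  0.084 0.096]
turn [-0.  0.  0.] shift [7. 3. 2.]
turn [-0.  0.  0.] shift [7. 3. 2.]
-- [0.524 0.078 0.095]
turn [-0.  0.  0.] shift [5. 0. 1.]
turn [-0.  0.  0.] shift [5. 0. 1.]
-- [0.534 0.078 0.095]
```

Request:
step_arm([
  {"rx": 0, "ry": 0, "rz": 0, "dx": 5, "dy": 9, "dz": 0, "gripper": -1},
  {"rx": 0, "ry": 0, "rz": 0, "dx": 5, "dy": 9, "dz": 0, "gripper": -1},
  {"rx": 0, "ry": 0, "rz": 0, "dx": 5, "dy": 9, "dz": 0, "gripper": -1},
  {"rx": 0, "ry": 0, "rz": 0, "dx": 4, "dy": 10, "dz": 1, "gripper": -1},
  {"rx": 0, "ry": 0, "rz": 0, "dx": 4, "dy": 10, "dz": 1, "gripper": -1},
  {"rx": 0, "ry": 0, "rz": 0, "dx": 7, "dy": 8, "dz": 2, "gripper": -1},
  {"rx": 0, "ry": 0, "rz": 0, "dx": 7, "dy": 8, "dz": 2, "gripper": -1},
  {"rx": 0, "ry": 0, "rz": 0, "dx": 10, "dy": 7, "dz": 2, "gripper": -1},
  {"rx": 0, "ry": 0, "rz": 0, "dx": 10, "dy": 7, "dz": 2, "gripper": -1},
  {"rx": 0, "ry": 0, "rz": 0, "dx": 7, "dy": 3, "dz": 2, "gripper": -1},
  {"rx": 0, "ry": 0, "rz": 0, "dx": 0, "dy": 0, "dz": 0, "gripper": -1},
])

```text
clock: 46.85
tcp_pos: [0.5173, 0.082, 0.0971]
orientation: [3.117, -0.029, 0.356]
contact_force: [-0.8, -1.1, 0.3]
grip_width: 0.0001
gripper_force: 0.0
```

```bash
python3 - <<'E'
from door import *
st(); plan(T(0,-.002),ori(13,-1))
a=r.grab_frame('side'); g=cv2.cvtColor(a,cv2.COLOR_BGR2HSV)
m=cv2.inRange(g,(8,200,200),(20,255,255))[170:260,260:350]; ys,xs=np.nonzero(m); print(xs.min()+260,xs.max()+260,ys.min()+170,ys.max()+170,len(xs))
print(proj('side',[[.5515,.155,.099],[.5515,.045,.099],[.4567,.1056,.099]]))
E
```

```text
t 46.85 p [0.5173 0.082  0.0971] w 0.0001 F [-0.8 -1.1  0.3] gf 0.0
[[0.974, -0.019, 0.225], [-0.018, -1.0, -0.007], [0.225, 0.002, -0.974]] [-0.73  0.41  0.5   2.22 -0.36  0.35 -1.55]
turn [ 0.2 -0.  -0. ] rows 0.016022690071057246 | shift in old axes [16.6  4.7  5. ] | in new axes [16.6  4.7  4.9] rows 0.35857773444147883
295 312 181 220 71
[[294.26993763 207.2084048 ]
 [305.26452599 179.50352433]
 [336.92820903 200.7087864 ]]
```

Request:
step_arm([
  {"rx": 0, "ry": 0, "rz": 0, "dx": 4, "dy": 1, "dz": 1, "gripper": -1},
  {"rx": 0, "ry": 0, "rz": 0, "dx": 4, "dy": 1, "dz": 1, "gripper": -1},
  {"rx": 0, "ry": 0, "rz": 0, "dx": 4, "dy": 1, "dz": 1, "gripper": -1},
  {"rx": 0, "ry": 0, "rz": 0, "dx": 4, "dy": 1, "dz": 1, "gripper": -1},
  {"rx": 0, "ry": 0, "rz": 0, "dx": 0, "dy": 0, "dz": 0, "gripper": -1},
])

```text
clock: 47.52
tcp_pos: [0.5312, 0.079, 0.096]
orientation: [3.118, -0.025, 0.348]
contact_force: [-6.6, 2.8, 3.9]
grip_width: -0.0002
gripper_force: 3.4
```

Request:
step_arm([
  {"rx": 0, "ry": 0, "rz": 0, "dx": 2, "dy": 0, "dz": 0.5, "gripper": -1},
  {"rx": 0, "ry": 0, "rz": 0, "dx": 2, "dy": 0, "dz": 0.5, "gripper": -1},
  {"rx": 0, "ry": 0, "rz": 0, "dx": 0, "dy": 0, "dz": 0, "gripper": -1},
])

```text
clock: 47.9
tcp_pos: [0.5317, 0.0786, 0.0948]
orientation: [3.12, -0.025, 0.337]
contact_force: [-16.6, 2.3, 9.8]
grip_width: 0.0
gripper_force: 8.4
```

Request:
step_arm([
  {"rx": 0, "ry": 0, "rz": 0, "dx": -10, "dy": 0, "dz": -2, "gripper": -1},
  {"rx": 0, "ry": 0, "rz": 0, "dx": -20, "dy": 0, "dz": -4, "gripper": -1},
  {"rx": 0, "ry": 0, "rz": 0, "dx": -20, "dy": 0, "dz": -4, "gripper": -1},
  {"rx": 0, "ry": 0, "rz": 0, "dx": 9, "dy": 0, "dz": -36, "gripper": -1},
  {"rx": 0, "ry": 0, "rz": 0, "dx": 9, "dy": 0, "dz": -36, "gripper": -1},
  {"rx": 0, "ry": 0, "rz": 0, "dx": 9, "dy": 0, "dz": -36, "gripper": -1},
  {"rx": 0, "ry": 0, "rz": 0, "dx": 9, "dy": 0, "dz": -36, "gripper": -1},
  {"rx": 0, "ry": 0, "rz": 0, "dx": 4, "dy": 0, "dz": -16, "gripper": -1},
  {"rx": 0, "ry": 0, "rz": 0, "dx": 0, "dy": 0, "dz": 0, "gripper": -1},
])

```text
clock: 49.02
tcp_pos: [0.4903, 0.0797, 0.2614]
orientation: [3.119, -0.027, 0.36]
contact_force: [0.0, 0.0, -0.2]
grip_width: -0.0001
gripper_force: 0.0
```

```bash
python3 - <<'E'
from door import *
st()
a=r.grab_frame('side'); cv2.imwrite('pics/s8.png',a); g=cv2.cvtColor(a,cv2.COLOR_BGR2HSV)
m=cv2.inRange(g,(8,200,200),(20,255,255))[170:260,260:350]; ys,xs=np.nonzero(m); print(xs.min()+260,xs.max()+260,ys.min()+170,ys.max()+170,len(xs))
b=r.grab_frame('top'); cv2.imwrite('pics/t8.png',b); g=cv2.cvtColor(b,cv2.COLOR_BGR2HSV)
m=cv2.inRange(g,(8,180,180),(20,255,255))[180:260,340:425]; ys,xs=np.nonzero(m); print(len(xs))
if len(xs): print(xs.min()+340,xs.max()+340,ys.min()+180,ys.max()+180); x0=xs<np.median(xs); print(ys[x0].mean(),ys[~x0].mean())
# black knob in side view
m=(cv2.cvtColor(a,cv2.COLOR_BGR2GRAY)<45).astype(np.uint8)[195:235,250:290]; n,l,s,c=cv2.connectedComponentsWithStats(m); print(s[1:],c[1:]+[250,195])
# plan lever: knob positions
S=np.array([.6135,.096,0])
def knob(s,c): return S+np.array([0,.13,.02])+.14*np.array([np.sin(s),np.cos(s)*np.sin(c),np.cos(s)*np.cos(c)])
for s,c in [(-.24,.2),(-.18,.2),(0,.2),(0,-.2),(.24,-.2)]: print(s,c,np.round(knob(s,c),4))
E
```

```text
t 49.025 p [0.4903 0.0797 0.2614] w -0.0001 F [ 0.   0.  -0.2] gf 0.0
[[0.974, -0.018, 0.228], [-0.017, -1.0, -0.003], [0.228, -0.001, -0.974]] [-1.12  0.05  0.83  2.15  0.05  0.74 -1.92]
294 305 181 217 69
190
357 404 203 211
25.0 24.479166666666668
[[ 26   0   2   4   6]
 [  7   3   5   2   6]
 [ 15   5   1   1   1]
 [ 26   5   6   3   9]
 [ 33   8   1   1   1]
 [  7  10  19  25 192]
 [ 18  13   1   1   1]
 [  5  25   3   1   3]
 [ 39  31   1   1   1]
 [  3  33   3   1   3]] [[276.66666667 196.16666667]
 [259.         198.5       ]
 [265.         200.        ]
 [278.11111111 201.55555556]
 [283.         203.        ]
 [265.99479167 215.94270833]
 [268.         208.        ]
 [256.         220.        ]
 [289.         226.        ]
 [254.         228.        ]]
-0.24 0.2 [0.5802 0.253  0.1533]
-0.18 0.2 [0.5884 0.2534 0.155 ]
0 0.2 [0.6135 0.2538 0.1572]
0 -0.2 [0.6135 0.1982 0.1572]
0.24 -0.2 [0.6468 0.199  0.1533]
```

```bash
python3 - <<'E'
from door import *
q=np.array(r.get_obs()['joints']); o=ori(0)
W=[([.56,.20,.29],o),([.588,.253,.26],o),([.588,.253,.156],o),([.6135,.254,.158],o),([.6135,.198,.158],o),([.648,.198,.156],o),([.648,.198,.27],o)]
for x in W:
    q,mj,me=run(q,[x],.02); print(np.round(x[0],3),np.round(q,2),round(mj,2),round(me,4))
rows([(*W[0],4),(*W[1],3)])
E
```

```text
[0.56 0.2  0.29] [-1.02  0.38  0.75  1.74 -0.28  1.13 -1.74] 0.06 0.0
[0.588 0.253 0.26 ] [-1.    0.49  0.71  1.66 -0.35  1.12 -1.76] 0.03 0.0
[0.588 0.253 0.156] [-0.95  0.61  0.65  1.75 -0.44  0.94 -1.69] 0.03 0.0
[0.614 0.254 0.158] [-0.92  0.64  0.64  1.69 -0.45  0.97 -1.68] 0.03 0.0
[0.614 0.198 0.158] [-0.86  0.61  0.65  1.74 -0.44  0.94 -1.6 ] 0.03 0.0
[0.648 0.198 0.156] [-0.81  0.66  0.64  1.65 -0.46  0.98 -1.58] 0.04 0.0
[0.648 0.198 0.27 ] [-0.85  0.55  0.7   1.55 -0.38  1.17 -1.64] 0.03 0.0
turn [ 0.1 -3.2 -0.2] shift [ 19. -30.  -4.]
turn [ 0.1 -3.2 -0.2] shift [ 18. -30.  -5.]
turn [ 0.1 -3.2 -0.2] shift [ 18. -30.  -6.]
turn [ 0.1 -3.2 -0.2] shift [ 18. -30.  -7.]
-- [0.56  0.198 0.292]
turn [-0.1 -0.1 -0.1] shift [  9. -18.  11.]
turn [-0.1 -0.1 -0.1] shift [  9. -18.  11.]
turn [-0.1 -0.1 -0.1] shift [  9. -18.  11.]
-- [0.587 0.253 0.259]
```

Request:
step_arm([
  {"rx": 0, "ry": -3.3, "rz": -0.2, "dx": 19, "dy": -30, "dz": -4, "gripper": 0.5},
  {"rx": 0, "ry": -3.3, "rz": -0.3, "dx": 18, "dy": -30, "dz": -5, "gripper": 0.5},
  {"rx": 0, "ry": -3.3, "rz": -0.3, "dx": 18, "dy": -30, "dz": -6, "gripper": 0.5},
  {"rx": 0, "ry": -3.3, "rz": -0.2, "dx": 18, "dy": -30, "dz": -7, "gripper": 0.5},
  {"rx": 0, "ry": 0, "rz": 0, "dx": 9, "dy": -18, "dz": 11, "gripper": 0.5},
  {"rx": 0, "ry": 0, "rz": 0, "dx": 9, "dy": -18, "dz": 11, "gripper": 0.5},
  {"rx": 0, "ry": 0, "rz": 0, "dx": 9, "dy": -18, "dz": 11, "gripper": 0.5},
  {"rx": 0, "ry": 0, "rz": 0, "dx": 0, "dy": 0, "dz": 0, "gripper": 0.5},
  {"rx": 0, "ry": 0, "rz": 0, "dx": 0, "dy": 0, "dz": 0, "gripper": 0.5},
])

```text
clock: 50.25
tcp_pos: [0.5868, 0.2514, 0.2583]
orientation: [3.136, -0.002, -0.006]
contact_force: [0.8, -0.2, 0.2]
grip_width: 0.064
gripper_force: 0.0
```

```bash
python3 - <<'E'
from h import *
st(); plan([.588,.253,.156],ori(0))
E
```

```text
t 50.25 p [0.5868 0.2514 0.2583] w 0.064 F [ 0.8 -0.2  0.2] gf 0.0
[[1.0, -0.001, -0.004], [-0.001, -1.0, -0.005], [-0.004, 0.005, -1.0]] [-1.01  0.49  0.72  1.67 -0.35  1.11 -1.77]
turn [ 0.3  0.2 -0.1] rows 0.03808866278004597 | shift in old axes [  1.6  -2.1 102.3] | in new axes [  1.2  -1.6 102.3] rows 2.0467331851469153
```

Request:
step_arm([
  {"rx": 0.3, "ry": 0.2, "rz": 0, "dx": 1, "dy": -2, "dz": 25, "gripper": 0.5},
  {"rx": 0, "ry": 0, "rz": 0, "dx": 0, "dy": 0, "dz": 25, "gripper": 0.5},
  {"rx": 0, "ry": 0, "rz": 0, "dx": 0, "dy": 0, "dz": 20, "gripper": 0.5},
  {"rx": 0, "ry": 0, "rz": 0, "dx": 0, "dy": 0, "dz": 20, "gripper": 0.5},
  {"rx": 0, "ry": 0, "rz": 0, "dx": 0, "dy": 0, "dz": 12, "gripper": 0.5},
  {"rx": 0, "ry": 0, "rz": 0, "dx": 0, "dy": 0, "dz": 0, "gripper": 0.5},
  {"rx": 0, "ry": 0, "rz": 0, "dx": 0, "dy": 0, "dz": 0, "gripper": -0.4},
  {"rx": 0, "ry": 0, "rz": 0, "dx": 0, "dy": 0, "dz": 0, "gripper": -0.4},
  {"rx": 0, "ry": 0, "rz": 0, "dx": 0, "dy": 0, "dz": 0, "gripper": -0.4},
  {"rx": 0, "ry": 0, "rz": 0, "dx": 0, "dy": 0, "dz": 0, "gripper": -0.4},
], grip_force=30)

```text
clock: 51.5
tcp_pos: [0.5883, 0.2542, 0.1574]
orientation: [-3.14, 0.001, -0.002]
contact_force: [-1.2, -1.1, 5.9]
grip_width: 0.0366
gripper_force: 29.9
```

Request:
step_arm([
  {"rx": 0, "ry": 0, "rz": 0, "dx": 5, "dy": 0, "dz": -0.5, "gripper": -0.4},
  {"rx": 0, "ry": 0, "rz": 0, "dx": 5, "dy": 0, "dz": -0.5, "gripper": -0.4},
  {"rx": 0, "ry": 0, "rz": 0, "dx": 5, "dy": 0, "dz": -0.5, "gripper": -0.4},
  {"rx": 0, "ry": 0, "rz": 0, "dx": 5, "dy": 0, "dz": -0.5, "gripper": -0.4},
  {"rx": 0, "ry": 0, "rz": 0, "dx": 5, "dy": 0, "dz": -0.5, "gripper": -0.4},
  {"rx": 0, "ry": 0, "rz": 0, "dx": 0, "dy": 0, "dz": 0, "gripper": -0.4},
  {"rx": 0, "ry": 0, "rz": 0, "dx": 0, "dy": 0, "dz": 0, "gripper": -0.4},
])

```text
clock: 52.38
tcp_pos: [0.6129, 0.2546, 0.1592]
orientation: [-3.14, 0.001, -0.001]
contact_force: [-1.2, -0.2, 5.1]
grip_width: 0.0363
gripper_force: 30.1
```

Request:
step_arm([
  {"rx": 0, "ry": 0, "rz": 0, "dx": 0, "dy": 8, "dz": -0.8, "gripper": -0.4},
  {"rx": 0, "ry": 0, "rz": 0, "dx": 0, "dy": 8, "dz": -0.8, "gripper": -0.4},
  {"rx": 0, "ry": 0, "rz": 0, "dx": 0, "dy": 8, "dz": -0.5, "gripper": -0.4},
  {"rx": 0, "ry": 0, "rz": 0, "dx": 0, "dy": 8, "dz": 0, "gripper": -0.4},
  {"rx": 0, "ry": 0, "rz": 0, "dx": 0, "dy": 8, "dz": 0.5, "gripper": -0.4},
  {"rx": 0, "ry": 0, "rz": 0, "dx": 0, "dy": 8, "dz": 0.8, "gripper": -0.4},
  {"rx": 0, "ry": 0, "rz": 0, "dx": 0, "dy": 8, "dz": 0.8, "gripper": -0.4},
  {"rx": 0, "ry": 0, "rz": 0, "dx": 0, "dy": 1, "dz": 0, "gripper": -0.4},
  {"rx": 0, "ry": 0, "rz": 0, "dx": 0, "dy": 0, "dz": 0, "gripper": -0.4},
])

```text
clock: 53.5
tcp_pos: [0.6132, 0.1989, 0.1596]
orientation: [-3.138, -0.0, -0.002]
contact_force: [-0.2, 3.5, 7.6]
grip_width: 0.0361
gripper_force: 30.9
```

Request:
step_arm([
  {"rx": 0, "ry": 0, "rz": 0, "dx": 6, "dy": 0, "dz": 0.3, "gripper": -0.4},
  {"rx": 0, "ry": 0, "rz": 0, "dx": 6, "dy": 0, "dz": 0.5, "gripper": -0.4},
  {"rx": 0, "ry": 0, "rz": 0, "dx": 6, "dy": 0, "dz": 0.7, "gripper": -0.4},
  {"rx": 0, "ry": 0, "rz": 0, "dx": 6, "dy": 0, "dz": 1, "gripper": -0.4},
  {"rx": 0, "ry": 0, "rz": 0, "dx": 6, "dy": 0, "dz": 1, "gripper": -0.4},
  {"rx": 0, "ry": 0, "rz": 0, "dx": 4, "dy": 0, "dz": 1, "gripper": -0.4},
  {"rx": 0, "ry": 0, "rz": 0, "dx": 0, "dy": 0, "dz": 0, "gripper": -0.4},
  {"rx": 0, "ry": 0, "rz": 0, "dx": 0, "dy": 0, "dz": 0, "gripper": -0.4},
])

```text
clock: 54.5
tcp_pos: [0.647, 0.1993, 0.1546]
orientation: [-3.139, -0.002, -0.001]
contact_force: [0.7, 5.7, 4.7]
grip_width: 0.0365
gripper_force: 31.6
```

Request:
step_arm([
  {"rx": 0, "ry": 0, "rz": 0, "dx": 2, "dy": 0, "dz": 0.3, "gripper": -0.4},
  {"rx": 0, "ry": 0, "rz": 0, "dx": 2, "dy": 0, "dz": 0.3, "gripper": -0.4},
  {"rx": 0, "ry": 0, "rz": 0, "dx": 0, "dy": 0, "dz": 0, "gripper": -0.4},
])

```text
clock: 54.88
tcp_pos: [0.6499, 0.1994, 0.1538]
orientation: [-3.138, -0.002, 0.003]
contact_force: [-3.0, 5.2, 7.0]
grip_width: 0.0361
gripper_force: 31.7
```

Request:
step_arm([
  {"rx": 0, "ry": 0, "rz": 0, "dx": 0, "dy": 0, "dz": 0, "gripper": 0.3},
  {"rx": 0, "ry": 0, "rz": 0, "dx": 0, "dy": 0, "dz": 0, "gripper": 0.5},
  {"rx": 0, "ry": 0, "rz": 0, "dx": 0, "dy": 0, "dz": 0, "gripper": 0.5},
  {"rx": 0, "ry": 0, "rz": 0, "dx": 0, "dy": 0, "dz": 0, "gripper": 0.5},
  {"rx": 0, "ry": 0, "rz": 0, "dx": 0, "dy": 0, "dz": -15, "gripper": 0.5},
  {"rx": 0, "ry": 0, "rz": 0, "dx": 0, "dy": 0, "dz": -30, "gripper": 0.5},
  {"rx": 0, "ry": 0, "rz": 0, "dx": 0, "dy": 0, "dz": -40, "gripper": 0.5},
  {"rx": 0, "ry": 0, "rz": 0, "dx": 0, "dy": 0, "dz": -40, "gripper": 0.5},
  {"rx": 0, "ry": 0, "rz": 0, "dx": 0, "dy": -40, "dz": 0, "gripper": 0.5},
  {"rx": 0, "ry": 0, "rz": 0, "dx": 0, "dy": -40, "dz": 0, "gripper": 0.5},
  {"rx": 0, "ry": 0, "rz": 0, "dx": 0, "dy": 0, "dz": 0, "gripper": 0.5},
  {"rx": 0, "ry": 0, "rz": 0, "dx": 0, "dy": 0, "dz": 0, "gripper": 0.5},
])

```text
clock: 56.38
tcp_pos: [0.6509, 0.2764, 0.2795]
orientation: [-3.141, 0.002, -0.001]
contact_force: [0.6, -0.2, -0.8]
grip_width: 0.064
gripper_force: 0.0
```

```bash
python3 - <<'E'
from h import *
st()
a=r.grab_frame('side');b=r.grab_frame('top')
cv2.imwrite('pics/g9.png',np.hstack([cv2.resize(a[110:270,200:400],(500,400),interpolation=3),cv2.resize(b[140:280,300:405],(300,400),interpolation=3)]))
print(proj('side',[[.6468,.199,.1533]]))
E
```

```text
t 56.375 p [0.6509 0.2764 0.2795] w 0.064 F [ 0.6 -0.2 -0.8] gf 0.0
[[1.0, -0.001, 0.0], [-0.001, -1.0, 0.0], [0.0, -0.0, -1.0]] [-0.93  0.59  0.69  1.47 -0.39  1.22 -1.76]
[[249.73146145 194.96135112]]
```

View pics/g9.png

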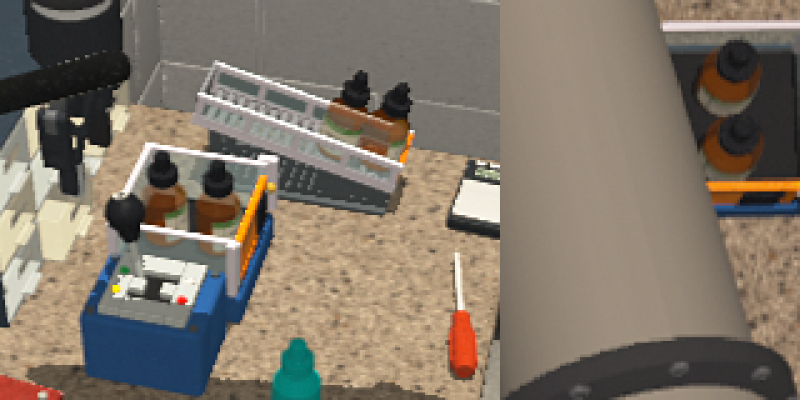

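```bash
python3 -c "
from bench import r
print(r.hand_in())"
```

```text
the job is handed in; nothing more can be done
None
```

The job is handed in at about 56 s on the robot's clock, and the hand-in call gave no verdict: the last pictures show both oldest bottles upright in the chamber, the door shut on its catch, the lever home by the green dot, and the one new bottle I found loaded behind the bottle left in the lane.

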